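Move the child-resistant cap from the empty bottle to the open solvent can

TASK

The rectangular solvent can has been left open. Take the child-resistant cap off the empty round bottle that leans in the cradle - press it down against its spring and turn it anticlockwise - and close the can with it: press it down and turn it clockwise until it locks when let go. Never force the cap, and leave everything else on the bench standing as it is.

Things in the scene. Friction and masses are not known exactly. Their poses are not given: they have to be found in the camera images.
- cap: Child-resistant cap, light grey fluted plastic, 50 mm diameter, 30 mm high, 50 to 75 g. Origin: centre of its open underside; +z toward the closed top. Inside at the skirt's bottom edge three lugs at 0, 120, 240 deg anticlockwise from +x, a raised rib on the top above each. Starts locked on the leaning bottle, lugs in its pockets. All depths below are of the cap's underside below the neck's rim.
- cap_lug (a point): On the inner end of the cap's lug at 0 deg, 16.5 mm from the axis, at the underside. Lugs are 26 deg wide, 4 mm high, 33 mm across inside; bore 43 mm. Opening: press to 20.5-21.5 mm deep, turn 48 to 82 deg anticlockwise (seen from above) into the gaps, lift off along the neck. Closing: the reverse, to the stops; let go and the spring lifts it into the pockets.
- liner (a joint): Sprung disc inside the cap that presses on the neck's rim, 1.33 N per mm; how far it is pushed in, m: -0.006 free (it touches the rim at 10 mm cap depth), 0 when the cap is locked (16 mm deep, 8 N), 0.0035 when the lugs just clear the catches (19.5 mm, 12.7 N), 0.006 solid (22 mm).
- bottle_mouth (a point): Centre of the rim of the leaning empty bottle (white, round, 71 mm diameter, 162 mm long), about 170 mm above the bench. +z points out along the bottle, 30 deg from vertical, leaning to the cradle's -x. Shoulder: 33 mm diameter 32 mm below the rim, full width 60 mm below. Neck as on the can: the pockets lie at 0, 120, 240 deg anticlockwise from this point's +x.
- can_mouth (a point): Centre of the rim of the open upright can, 190 mm above the bench; +z up. Neck 29 mm outside diameter, with three outward lugs to 39 mm diameter, tops 8 mm and undersides 12 mm below the rim; their pocket centres lie at 0, 120, 240 deg anticlockwise from this point's +x. Shoulder of the can 32 mm, its flat top 40 mm below the rim.
- can_gap (a point): Beside the can's neck, 17 mm from its axis, 10 mm below the rim, in the middle of one of the three 64 deg wide gaps between the neck's lugs, through which the cap's lugs pass (both necks). Gap centres lie 62 deg anticlockwise of pocket centres.
- can_pocket (a point): Under one of the can neck's lugs, 17 mm from the axis, 14 mm below the rim, in the middle of its 35 deg wide pocket. The pocket ends clockwise at a full stop (18.5 mm below the rim) and anticlockwise at a catch that hangs to 15.5 mm below the rim; the lug overhead spans 26 deg clockwise to 30 deg anticlockwise of the pocket centre (both necks).
- cradle: Screwed-down dark steel cradle, base plate 150 x 76 mm, with the empty round bottle banded into it so that it cannot turn or lift. Origin on the bench, 17 mm in front of the base's centre; the bottle leans 30 deg toward the cradle's -x.
- can: Bare rectangular tinplate can 62 x 96 mm (long side along y), with white plastic neck, in a dark steel seat (base plate 86 x 110 mm), fixed: it cannot turn or lift. Origin on the bench, under the neck's axis; +z up.
- spray_can: Bystander: upright aerosol can, 66 mm diameter, 244 mm tall, standing 91 to 106 mm from the rectangular can's axis. Origin at the centre of its base.
- tool_cup: Bystander: black pot of pens, 78 x 73 mm, 175 mm tall over the pens, beside the cradle. Origin under its centre.
- jig: Bystander: white board holder with a small green circuit board, 78 x 150 x 42 mm, lying between the bottles. Origin under its centre.
- tub: Bystander: round white tub, 78 mm diameter, 31 mm tall. Origin under its centre.
- driver: Bystander: screwdriver, 150 x 17 x 17 mm, lying at the bench's front. Origin under its middle.
- syringe: Bystander: small syringe, 88 x 17 x 17 mm, lying. Origin under its middle.
- tape: Bystander: roll of tape lying flat, 80 mm diameter, 24 mm tall. Origin under its centre.

How it is judged:
On the way, in this order (a step that is already met when the one before it is completed fails the run):
1. the cap is pressed down on the leaning bottle, at least 3 mm below its locked height (z of cap in the frame of bottle_mouth below -0.019 m and distance between cap and bottle_mouth below 0.03 m), for 0.05 s.
2. the cap is off the bottle, more than 60 mm from its mouth (distance between cap and bottle_mouth above 0.06 m), for 0.1 s.
3. the cap is pressed down on the can, at least 3 mm below its locked height (z of cap in the frame of can_mouth below -0.019 m and distance between cap and can_mouth below 0.03 m), for 0.05 s.
At the end, for the whole second after the job is handed in: The cap sits locked on the can: its underside 14.2 to 17.8 mm below the can's rim (held down there by its lugs against the spring; an unlocked cap stands about 6 mm higher), within 4 mm of the neck's axis, square to it within 0.08 rad, at rest (z of cap in the frame of can_mouth between -0.0178 and -0.0142 m and horizontal distance between cap and can_mouth below 0.004 m and angle between the z axis of cap and the z axis of can_mouth, either way round below 0.08 rad and linear speed of cap below 0.01 m/s); the robot touches nothing.
It fails at once if the cap is forced: more than 150 N between it and the bottle or the can (contact force between cap and cradle above 150 N or contact force between cap and can above 150 N).
It fails at once if a bystander is shoved more than 20 mm (distance of any of spray_can, tool_cup, jig, tub, driver, syringe, tape from where it was at the start of the episode above 0.02 m).
It fails at once if the spray can or the tool cup is tipped (angle between any of spray_can, tool_cup's own z axis and vertical above 0.3 rad).
It also fails if it takes over 58 s, if anything falls off the work surface, if the arm or the gripper's body presses on something with over 40 N, if the wrist force passes 120 N, or if a joint passes its speed limit or range.

ROBOT

A 6-joint arm with a two-finger parallel gripper is mounted at the origin on a cart in front of the work surface, level with it; the furniture and walls round the work are solid. World frame = base frame: x ahead of the robot, y to its left, z up, the work surface at z = 0. Lengths are in m, angles in rad, forces in N, time in s.
With the tool pointing down it reaches from about 0.3 to 0.775 m from the base axis. Payload 14.6 kg.
Tool frame: the origin (TCP) lies at the very end of the fingers, on their centre line; the grasp point (between the pads) lies 19 mm behind it; z points along the fingers, y is the line along which they close (so a half turn about z gives the same grasp; the last joint's range is limited). The gripper opens to 94 mm and grips with 3 to 60 N. Pads are 16 mm wide; open, the fingers measure 119 mm over their backs; the gripper's body (75 mm by 177 mm) begins 78 mm behind the grasp point.
Start: joints at [1.268, 0.3, 1.521, -0, 1.321, -0.067], TCP at [0.128, 0.535, 0.205] pointing down, gripper open.
Joint ranges: [-3.03, 3.03], [-0.79, 2.21], [0.23, 2.52], [-1.04, 4.18], [0, 3.07], [-2.55, 2.55]. Speed limits (rad/s): [2.22, 2.22, 2.57, 3.14, 3.14, 3.14].

INTERFACE

Orientations are given as [roll, pitch, yaw] about the fixed x, y, z axes, in that order (R = Rz(yaw) Ry(pitch) Rx(roll)).
In Python, from station import ctrl, camera, camera_info, finder gives the robot as it stands.
- The arm moves only by the tool carry_out, never from a script. Its argument "motion" is a list of rows, each a list of 2 entries, a list of its own where there are three numbers: the shift along the tool's x, y, z as a fraction of full scale, then the turn about the tool's z as a fraction of full scale. A call has 1 to 12 rows; each row is the pose to reach, as a shift and turn from the pose commanded when the call began, along the tool's axes at that moment, turning the shorter way round; what a row does not reach only later rows make up. Full scale, the value 1, is 200 mm for a shift and 360 degrees for a turn. A row lasts 1/10 s, in which the tool goes at most 50 mm and 8.59 degrees, less where a joint would pass 70% of its speed; a pose out of reach is approached as far as the arm can. A call with a number of a shift or a turn outside -1 to 1 is refused whole. A call with a gripper value outside its range is refused whole. "hand" is the closure, from -1 (fully open) to 1 (shut), set as the call begins (left out, the last holds). The fingers move at their own pace and stop on an object; "force" is the grip in N (left out, the last holds). Time passes only in rows, so rows that repeat a pose let the fingers close. It gives the time, the measured TCP pose, the force, the opening and the grip force at its end, in the units of the state.
- ctrl.get_obs(): the state, without advancing time (a new reading comes with each control period).
- camera(name): name is "side" or "top" or "wrist"; returns (picture, depth): 420x560x3 uint8, blue, green, red; 420x560 float32, m along the optical axis (not along the pixel's ray), 0 where there is no reading.
- camera_info(name): a dict with "camera_matrix" (3x3 intrinsics, pixels), "origin" and "attitude" of the camera in the world. Camera axes: x right, y down, z forward; pixel columns grow to the right and rows downward; lengths in m; the calibration is good to about 2 mm. A picture is of the moment at which its call begins: read the wrist's pose just before it. camera_info takes no time and is no camera call; for the wrist camera it gives the pose at the moment of the call.
- ctrl.hand_in(): hands the job in; it is judged then, once.
Trained networks look in the newest picture that a camera, given by its name, has taken for a name from the list of things; names that differ only in an ending like _2 or _b are one class to them, and where a whole thing is asked for, a point or a joint stands for the part that bears it (a point fixed in the world has none). Each returns a list of dicts, best first, with "conf" (0 to 1); they miss things now and then, are a little off and sometimes report something else, mostly with a low value. They report only what shows in the picture. A call takes as long as a camera call.
- finder.boxes_of(camera, query): "location" ([column, row] in pixels, amid what is visible of it).
- finder.cut_out(camera, query): "mask" (420x560 bool, what is visible of it) and "location" ([column, row] in pixels, amid what is visible of it).
- finder.pinpoint(camera, query): "location" ([column, row] in pixels: a listed point, or the origin of a listed thing).
The state is a dict: "time_s": time; "qpos": joint angles; "joint_vel": joint speeds; "tau": joint torques, N m; "ee_pos": TCP position; "eef_rot": TCP orientation; "force": force on the tool from outside, world axes, zero at the start; "moment": the same for the moment, N m; "grip_width": finger opening in m; "grip_force": force on a finger pad.
Only numpy, scipy, OpenCV 4.12 (cv2) and the standard library are available. Lean on these libraries where they do the work, as an engineer would, in place of code of your own. Each camera call takes 0.05 s, during which the arm holds its last target. There are 200 camera calls.

## Working session

There is one attempt and no reset: what is moved stays moved. The work goes in short steps, Python scripts to look and compute and a tool call to move; the robot and the scene stay as the last step left them, time stands still between calls to the robot, and variables do not carry over. Pictures are saved under pics/ and viewed, at most 10 in all, crops included, and the job is handed in when it is done.

Besides the shell and the picture viewer there is one more tool, called after "Request:" as name(argument=value, ...) on one line, values as JSON. carry_out: Moves the arm, as the interface text tells. Its arguments: {"type":"object","properties":{"motion":{"type":"array","items":{"type":"array"}},"hand":{"type":"number"},"force":{"type":"number"}},"required":["motion"]}

```bash
ls; mkdir -p pics
cat > h.py <<'E'
import numpy as np, cv2
from scipy.spatial.transform import Rotation as R
from station import ctrl, camera, camera_info, finder
def cam(n):
    i=camera_info(n); K=np.array(i["camera_matrix"]); o=np.array(i["origin"]); a=np.array(i["attitude"])
    A=a if a.shape==(3,3) else R.from_euler('xyz',a).as_matrix()
    return K,o,A
def cloud(n,d,c=None):
    K,o,A=c or cam(n); v,u=np.mgrid[:d.shape[0],:d.shape[1]]
    P=np.stack([(u-K[0,2])/K[0,0]*d,(v-K[1,2])/K[1,1]*d,d],-1)
    return P@A.T+o
def px(n,p,c=None):
    K,o,A=c or cam(n); q=(np.asarray(p)-o)@A; q=q@K.T; return q[...,:2]/q[...,2:]
def ray(n,uv,c=None):
    K,o,A=c or cam(n); return o, A@np.linalg.solve(K,[uv[0],uv[1],1.])
E
python3 - <<'E'
from h import *
np.set_printoptions(precision=4,suppress=True)
for n in("side","top","wrist"):
    print(n,camera_info(n))
    p,d=camera(n); cv2.imwrite(f"pics/{n}0.png",p); np.save(f"{n}0.npy",d); W=cloud(n,d)
    for q in ["cap","cap_lug","bottle_mouth","can_mouth","can_gap","can_pocket","cradle","can","spray_can","tool_cup","jig"]:
        for r in finder.pinpoint(n,q)[:3]:
            u,v=np.round(r["location"]).astype(int)
            if r["conf"]>.3 and 0<=u<560 and 0<=v<420: print(q,round(r["conf"],2),np.array(r["location"]),W[v,u])
print(ctrl.get_obs())
a,b,c=[cv2.imread(f"pics/{n}0.png") for n in("side","top","wrist")]
E
```

```text
pics
side {'camera_matrix': array([[407.4805,   0.    , 280.8124],
       [  0.    , 407.4805, 204.6236],
       [  0.    ,   0.    ,   1.    ]]), 'origin': array([0.5202, 0.8629, 0.771 ]), 'attitude': array([-2.2531, -0.0167,  3.1343])}
cap 0.77 [263.  255.3] [0.5418 0.2942 0.1788]
cap_lug 0.71 [256.7 254.5] [0.5542 0.2874 0.1746]
bottle_mouth 0.93 [270.2 250.6] [0.5279 0.2931 0.1892]
can_mouth 0.55 [258.8 116.9] [ 0.57   -0.2946  0.1814]
can_gap 0.94 [255.7 123.5] [ 0.5746 -0.1933  0.2108]
can_pocket 0.65 [258.3 120.1] [ 0.5721 -0.2702  0.1838]
cradle 0.73 [260.4 306. ] [0.5493 0.3154 0.0424]
can 0.85 [260.  166.3] [ 0.5672 -0.2353  0.0384]
spray_can 0.97 [248.1 181.6] [ 0.6014 -0.1536  0.0337]
tool_cup 0.82 [285.4 331.5] [0.4965 0.3896 0.0571]
jig 0.91 [273.2 235. ] [0.5229 0.0651 0.0175]
top {'camera_matrix': array([[529.1537,   0.    , 274.8169],
       [  0.    , 529.1537, 211.6705],
       [  0.    ,   0.    ,   1.    ]]), 'origin': array([0.2111, 0.0579, 1.4328]), 'attitude': array([-2.9183,  0.0022, -1.5735])}
cap 0.62 [188.1 198. ] [0.5296 0.2713 0.1837]
cap 0.41 [195.9 205
[... 597 characters left out ...]
8]
wrist {'camera_matrix': array([[329.6332,   0.    , 281.3687],
       [  0.    , 329.6332, 204.6316],
       [  0.    ,   0.    ,   1.    ]]), 'origin': array([0.0488, 0.5536, 0.3863]), 'attitude': array([ 2.8626, -0.0005,  1.3351])}
{'time_s': 1.8, 'qpos': array([ 1.2684,  0.2999,  1.521 , -0.    ,  1.3207, -0.0666]), 'joint_vel': array([0.0013, 0.0003, 0.0003, 0.0015, 0.0009, 0.0006]), 'tau': array([ -0.0002, -53.1652, -35.2921,   0.0709,   0.0213,  -0.    ]), 'ee_pos': array([0.1285, 0.5348, 0.2054]), 'eef_rot': array([3.1416, 0.    , 2.9058]), 'force': array([ 0.0053,  0.2643, -1.0051]), 'moment': array([ 0.0221, -0.0806, -0.0087]), 'grip_force': 0.0, 'grip_width': 0.0942845664229828}
```

Run:
```python
import cv2,numpy as np
a,b=[cv2.imread(f"pics/{n}0.png") for n in("side","top")]
A=cv2.resize(a[80:370,150:430],(400,414),interpolation=2); B=cv2.resize(b[110:290,120:480],(800,400),interpolation=2)[:, :]
cv2.imwrite("pics/s1.png",cv2.resize(a,(800,600),interpolation=2));cv2.imwrite("pics/t1.png",B)
```

```text
(no output)
```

View pics/s1.png

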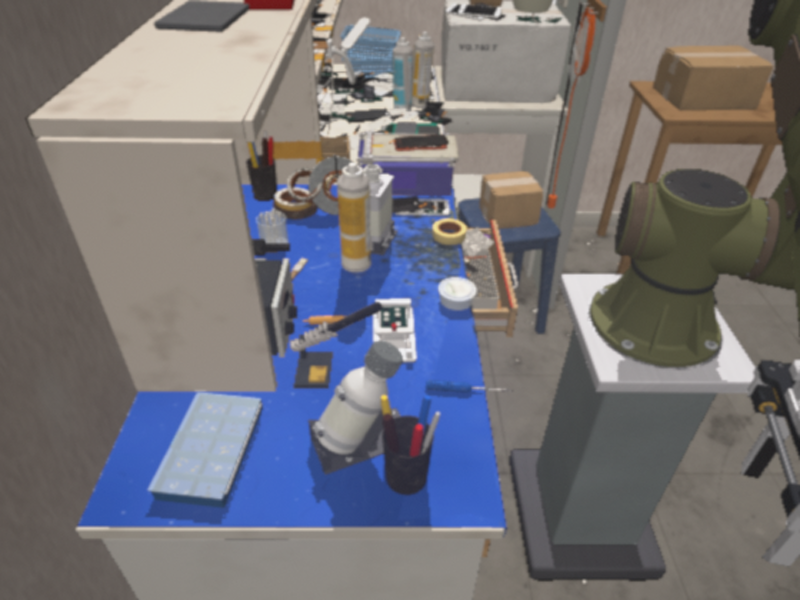

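View pics/t1.png

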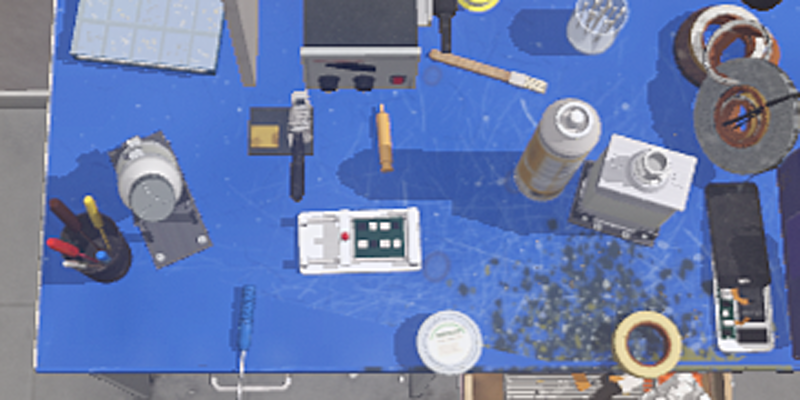

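```bash
cat >> h.py <<'E'
from scipy.optimize import least_squares
def fitcyl(P,c0,n0,r=.025,h=.030,fixtilt=None):
    """cylinder of base c, axis n; residual = distance of points to closed outer surface (signed sdf)"""
    def f(x):
        n=np.array([x[3],x[4],1.]); n/=np.linalg.norm(n); q=P-x[:3]; z=q@n; rr=np.linalg.norm(q-z[:,None]*n,axis=1)
        a=rr-r; b=np.abs(z-h/2)-h/2
        s=np.minimum(np.maximum(a,b),0)+np.hypot(np.maximum(a,0),np.maximum(b,0))
        e=[(np.arctan(np.hypot(x[3],x[4]))-fixtilt)*.1*np.sqrt(len(P))] if fixtilt is not None else []
        return np.r_[s,e]
    s=least_squares(f,[*c0,n0[0]/n0[2],n0[1]/n0[2]],loss='soft_l1',f_scale=.002)
    n=np.array([s.x[3],s.x[4],1]); return s.x[:3],n/np.linalg.norm(n),np.sqrt(np.mean(s.fun[:len(P)]**2))
E
python3 - <<'E'
from h import *
np.set_printoptions(precision=4,suppress=True)
Ps=[]
for n in("side","top"):
    camera(n); d=np.load(f"{n}0.npy"); W=cloud(n,d)
    for r in finder.cut_out(n,"cap")[:1]:
        m=cv2.erode(r["mask"].astype(np.uint8),np.ones((3,3)))>0; P=W[m&(d>0)]
        P=P[np.linalg.norm(P-np.median(P,0),axis=1)<.04]
        print(n,r["conf"],r["location"],len(P),P.mean(0),P.min(0),P.max(0)); Ps.append(P)
        print(fitcyl(P,P.mean(0)-[-.01,0,.02],np.array([-.5,-.1,.86]),fixtilt=np.pi/6))
P=np.vstack(Ps); print(fitcyl(P,P.mean(0)-[-.01,0,.02],np.array([-.5,-.1,.86]),fixtilt=np.pi/6)); print(fitcyl(P,P.mean(0)-[-.01,0,.02],np.array([-.5,-.1,.86])))
d=np.load("top0.npy");W=cloud("top",d)
for q in("spray_can","tool_cup"):
  for r in finder.cut_out("top",q)[:1]:
    P=W[r["mask"]&(d>0)]; print(q,P.min(0),P.max(0))
print(camera_info("wrist"),ctrl.get_obs()["time_s"])
E
```

```text
side 0.72 [265.7, 249.7] 417 [0.5322 0.285  0.1809] [0.5077 0.2534 0.1609] [0.5565 0.3009 0.1951]
(array([0.5391, 0.2762, 0.1568]), array([-0.4535, -0.2103,  0.8661]), np.float64(0.0009723589453404018))
top 0.73 [185.8, 198.1] 316 [0.5282 0.2717 0.1822] [0.5043 0.2491 0.1662] [0.5535 0.2949 0.1958]
(array([0.5392, 0.2767, 0.1553]), array([-0.4765, -0.1515,  0.866 ]), np.float64(0.0022948792572790736))
(array([0.5393, 0.2762, 0.1562]), array([-0.4605, -0.1948,  0.866 ]), np.float64(0.0017782280250691466))
(array([0.5392, 0.2762, 0.1562]), array([-0.4542, -0.1969,  0.8689]), np.float64(0.0017805636477421956))
spray_can [ 0.5677 -0.2178 -0.0023] [ 0.6685 -0.1525  0.2453]
tool_cup [ 0.4575  0.3201 -0.0082] [0.5739 0.4312 0.1799]
{'camera_matrix': array([[329.6332,   0.    , 281.3687],
       [  0.    , 329.6332, 204.6316],
       [  0.    ,   0.    ,   1.    ]]), 'origin': array([0.0488, 0.5536, 0.3863]), 'attitude': array([ 2.8626, -0.0005,  1.3351])} 2.1
```

Request:
carry_out(motion=[[[-0.756,-0.267,-0.473],0],[[-0.756,-0.267,-0.473],0],[[-0.756,-0.267,-0.473],0],[[-0.756,-0.267,-0.473],0],[[-0.756,-0.267,-0.473],0]])

```text
time_s: 2.6
ee_pos: [0.2659, 0.4464, 0.3028]
eef_rot: [3.138, 0.002, 2.902]
force: [0.2, 0.1, 0.3]
grip_width: 0.0939
grip_force: 0.0
```

Request:
carry_out(motion=[[[-0.756,-0.267,0],0],[[-0.756,-0.267,0],0],[[-0.756,-0.267,0],0],[[-0.756,-0.267,0],0],[[-0.756,-0.267,0],0]])

```text
time_s: 3.1
ee_pos: [0.3981, 0.3599, 0.2993]
eef_rot: [-3.141, -0.001, 2.904]
force: [-0.2, 0.4, -0.6]
grip_width: 0.0941
grip_force: 0.0
```

Request:
carry_out(motion=[[[-0.756,-0.267,0],-0.101],[[-0.756,-0.267,0],-0.101],[[-0.756,-0.267,0],-0.101],[[-0.756,-0.267,0],-0.101],[[-0.756,-0.267,0],-0.101],[[-0.756,-0.267,0],-0.101]], hand=-0.2)

```text
time_s: 3.7
ee_pos: [0.5313, 0.2744, 0.2996]
eef_rot: [3.141, -0.001, -2.741]
force: [0.5, 0.1, -1.1]
grip_width: 0.0565
grip_force: 0.0
```

Run:
```python
from h import *
np.set_printoptions(precision=4,suppress=True)
o=ctrl.get_obs();print(o)
c=cam("wrist"); p,d=camera("wrist"); cv2.imwrite("pics/w1.png",p); np.save("w1.npy",d); W=cloud("wrist",d,c); print(c)
for q in ["cap","cap_lug","bottle_mouth"]:
    for r in finder.pinpoint("wrist",q)[:3]:
        u,v=np.round(r["location"]).astype(int); print(q,round(r["conf"],2),np.array(r["location"]),W[v,u])
for r in finder.cut_out("wrist","cap")[:1]:
    m=cv2.erode(r["mask"].astype(np.uint8),np.ones((5,5)))>0; P=W[m&(d>0)]
    P=P[np.linalg.norm(P-np.median(P,0),axis=1)<.04]; print(len(P),P.min(0),P.max(0))
    print(fitcyl(P,[.539,.276,.156],np.array([-.46,-.195,.866]),fixtilt=np.pi/6)); print(fitcyl(P,[.539,.276,.156],np.array([-.46,-.195,.866])))
# tool cup tall points
C=np.vstack([W[d>0],cloud("top",np.load("top0.npy")).reshape(-1,3),cloud("side",np.load("side0.npy")).reshape(-1,3)])
s=C[(C[:,2]>.135)&(C[:,2]<.24)&(np.abs(C[:,0]-.52)<.1)&(C[:,1]>.303)&(C[:,1]<.45)]
h,_,_=np.histogram2d(s[:,0],s[:,1],bins=[np.arange(.44,.63,.01),np.arange(.3,.45,.01)]); print(h.astype(int))
```

```text
{'time_s': 3.7, 'qpos': array([ 0.4154,  0.362 ,  1.2241,  0.0003,  1.5564, -1.556 ]), 'joint_vel': array([ 0.0128, -0.013 ,  0.0041, -0.0027,  0.0011,  0.0712]), 'tau': array([ -1.5992, -57.7969, -37.4555,  -0.0762,   0.067 ,  -1.316 ]), 'ee_pos': array([0.5313, 0.2744, 0.2996]), 'eef_rot': array([ 3.1413, -0.0008, -2.741 ]), 'force': array([ 0.4686,  0.0801, -1.1283]), 'moment': array([ 0.0991,  0.052 , -0.0318]), 'grip_force': 0.0, 'grip_width': 0.05645784568665724}
(array([[329.6332,   0.    , 281.3687],
       [  0.    , 329.6332, 204.6316],
       [  0.    ,   0.    ,   1.    ]]), array([0.4559, 0.2431, 0.4805]), array([[-0.3901,  0.8854,  0.2529],
       [ 0.9208,  0.3748,  0.108 ],
       [ 0.0008,  0.275 , -0.9615]]))
cap 0.96 [282.8 200.5] [0.5281 0.2756 0.1882]
cap_lug 0.71 [279.1 217.3] [0.5422 0.2776 0.1963]
bottle_mouth 0.45 [342. 170.] [0.4982 0.3574 0.0049]
1911 [0.505  0.2489 0.1728] [0.5519 0.2931 0.197 ]
(array([0.537 , 0.2759, 0.158 ]), array([-0.459 , -0.1982,  0.866 ]), np.float64(0.0007346137836635509))
(array([0.537 , 0.2758, 0.158 ]), array([-0.4572, -0.1974,
[... 481 characters left out ...]
0   0]
 [  0   0   0   0  21   0   9 220  74   0   0   0   0   0   0]
 [  0   0   0  32 215  21  12 190 137   0   0   0   0   0   0]
 [  2   0   0   2  49   9   0   2  13   0   0   0   0   0   0]
 [ 63  11   0   0   0   0   0   0   0   0   0   0   0   0   0]
 [ 83  47   0   0   0   0   0   0   0   0   0   0   0   0   0]
 [ 76  47   0   0   0   0   0   0   0   0   0   0   0   0   0]
 [ 56  18   0   0   0   0   0   0   0   0   0   0   0   0   0]
 [ 19   4   0   0   0   0   0   0   0   0   0   0   0   0   0]
 [ 30   2   0   0   0   0   0   0   0   0   0   0   0   0   0]
 [  0   0   0   0   0   0   0   0   0   0   0   0   0   0   0]
 [  0   0   0   0   0   0   0   0   0   0   0   0   0   0   0]]
```

View pics/w1.png

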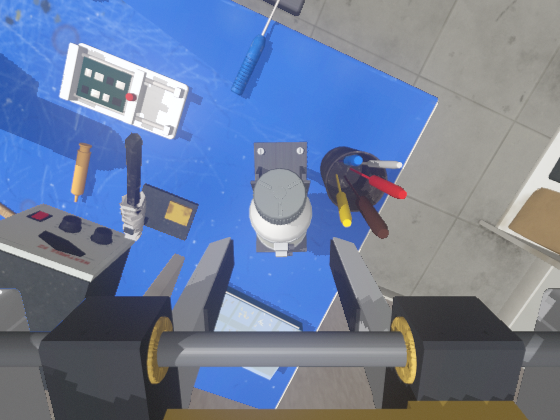

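Request:
carry_out(motion=[[[0,-0.006,0.4],0.0417],[[0,-0.006,0.5],0.0417],[[0,-0.006,0.6],0.0417],[[0,-0.006,0.68],0.0417],[[0,-0.006,0.743],0.0417],[[0,-0.006,0.743],0.0417]], hand=-0.3)

```text
time_s: 4.55
ee_pos: [0.5319, 0.272, 0.1501]
eef_rot: [-3.141, -0.002, -3.005]
force: [-0.4, 0.5, 0.3]
grip_width: 0.0609
grip_force: 0.0
```

Request:
carry_out(motion=[[[0,0,0],0],[[0,0,0],0],[[0,0,0],0],[[0,0,0],0],[[0,0,0],0]], hand=1, force=35)

```text
time_s: 5.05
ee_pos: [0.5329, 0.2725, 0.1524]
eef_rot: [3.14, 0.002, -3.005]
force: [-0.7, 5.8, 2.9]
grip_width: 0.0517
grip_force: 34.9
```

Request:
carry_out(motion=[[[-0.006,0.0015,0.011],0],[[-0.012,0.0033,0.0217],0],[[-0.012,0.0033,0.0217],0],[[-0.012,0.0033,0.0217],0]])

```text
time_s: 5.45
ee_pos: [0.5349, 0.2732, 0.1487]
eef_rot: [3.141, 0.001, -3.005]
force: [-6.5, 2.1, 12.1]
grip_width: 0.0519
grip_force: 34.9
```

```bash
cat > look.py <<'E'
from h import *
np.set_printoptions(precision=4,suppress=True)
o=ctrl.get_obs(); n=np.array([-.459,-.197,.866]); print(o["time_s"],o["ee_pos"],o["force"],"along n",o["force"]@n,o["moment"])
for k in("side","wrist","top"):
    c=cam(k); p,d=camera(k); W=cloud(k,d,c)
    for r in finder.cut_out(k,"cap")[:1]:
        m=cv2.erode(r["mask"].astype(np.uint8),np.ones((3,3)))>0; P=W[m&(d>0)]
        P=P[np.linalg.norm(P-np.array([.53,.273,.17]),axis=1)<.035]
        if len(P)>50:
            b,a,e=fitcyl(P,[.538,.276,.157],n); print(k,len(P),b,a,e,"n-shift",(b-[.538,.276,.157])@n)
    for r in finder.pinpoint(k,"cap_lug")[:1]:
        u,v=np.round(r["location"]).astype(int); print("lug",r["conf"],r["location"])
E
python3 look.py
```

```text
5.45 [0.5349 0.2732 0.1487] [-6.52    2.0826 12.0789] along n 13.04267241085209 [0.4693 1.3097 0.0186]
lug 0.61 [258.7, 253.8]
wrist 7346 [0.5388 0.2752 0.154 ] [-0.4593 -0.1952  0.8666] 0.0006842773824881568 n-shift -0.002800323399957174
lug 0.56 [291.6, 294.3]
```

Request:
carry_out(motion=[[[-0.0024,0.0007,0.0043],0],[[-0.0024,0.0007,0.0043],0]])

```text
time_s: 6.1
ee_pos: [0.5353, 0.2734, 0.1479]
eef_rot: [3.141, 0.001, -3.005]
force: [-7.8, 0.8, 12.7]
grip_width: 0.0515
grip_force: 34.9
```

Request:
carry_out(motion=[[[0,0,0],-0.02],[[0,0,0],-0.04],[[0,0,0],-0.06],[[0,0,0],-0.0833],[[0,0,0],-0.0833]])

```text
time_s: 6.6
ee_pos: [0.5358, 0.273, 0.1468]
eef_rot: [-3.141, 0.001, -2.478]
force: [2.4, 1.3, 0.8]
grip_width: 0.05
grip_force: 35.1
```

```bash
python3 look.py
```

```text
6.6 [0.5358 0.273  0.1468] [2.4468 1.263  0.8361] along n -0.6478184377630781 [ 0.1086 -0.5441 -0.0918]
side 255 [0.5403 0.2772 0.1525] [-0.4015 -0.328   0.8551] 0.001168357481518167 n-shift -0.005195427514430845
lug 0.66 [259.7, 258.1]
wrist 7577 [0.5374 0.2761 0.1531] [-0.3902 -0.3398  0.8557] 0.0006902213290274619 n-shift -0.003140279135898514
lug 0.78 [289.7, 294.3]
lug 0.61 [279.0, 221.1]
```

Request:
carry_out(motion=[[[0,0,0],0],[[0,0,0],0],[[0,0,0],0]], hand=-0.3)

```text
time_s: 7.35
ee_pos: [0.5349, 0.2732, 0.1458]
eef_rot: [3.141, -0.001, -2.481]
force: [-0.2, 0.5, -0.3]
grip_width: 0.061
grip_force: 0.0
```

```bash
python3 look.py
python3 - <<'E'
from h import *
c=cam("wrist");p,d=camera("wrist"); cv2.imwrite("pics/w2full.png",p); np.save("w2.npy",d)
a=cv2.imread("pics/w1.png")[160:235,240:320]; b=p[220:390,200:380]
cv2.imwrite("pics/w2.png",np.hstack([cv2.resize(a,(390,370),interpolation=2),cv2.resize(b,(390,370),interpolation=2)]))
E
```

```text
7.35 [0.5349 0.2732 0.1458] [-0.1719  0.5102 -0.2886] along n -0.2714960115332618 [ 0.0938  0.0043 -0.031 ]
side 277 [0.5403 0.2748 0.1531] [-0.4587 -0.2007  0.8656] 0.001020754373752883 n-shift -0.0041806761523505015
lug 0.77 [258.6, 257.0]
wrist 7719 [0.5375 0.2752 0.1543] [-0.4583 -0.1968  0.8667] 0.0006903214595167836 n-shift -0.0019341462960629076
lug 0.81 [286.2, 293.6]
```

View pics/w2.png

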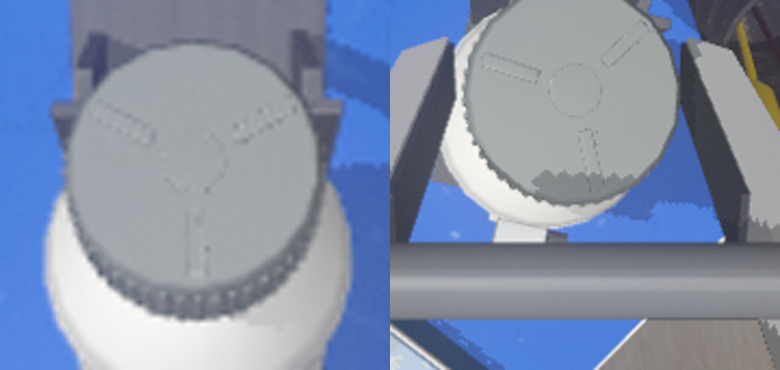

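Request:
carry_out(motion=[[[0.012,0.009,-0.015],0.02],[[0.012,0.009,-0.015],0.04],[[0.012,0.009,-0.015],0.0553],[[0.012,0.009,-0.015],0.0553]])

```text
time_s: 8.25
ee_pos: [0.5323, 0.2731, 0.1493]
eef_rot: [3.142, 0.0, -2.83]
force: [0.2, 0.6, -0.2]
grip_width: 0.061
grip_force: 0.0
```

Request:
carry_out(motion=[[[0,0,0],0],[[0,0,0],0],[[0,0,0],0],[[0,0,0],0]], hand=1, force=35)

```text
time_s: 8.65
ee_pos: [0.5325, 0.2724, 0.1493]
eef_rot: [-3.141, -0.0, -2.827]
force: [0.6, -4.9, 1.1]
grip_width: 0.05
grip_force: 35.0
```

Request:
carry_out(motion=[[[-0.004,0,0.007],0],[[-0.004,0,0.007],0],[[-0.004,0,0.007],0]])

```text
time_s: 8.95
ee_pos: [0.5329, 0.2726, 0.1486]
eef_rot: [-3.141, -0.001, -2.827]
force: [-6.3, -8.6, 9.3]
grip_width: 0.0499
grip_force: 35.0
```

Request:
carry_out(motion=[[[0,0,0],-0.014],[[0,0,0],-0.028],[[0,0,0],-0.028]])

```text
time_s: 9.25
ee_pos: [0.5329, 0.2732, 0.1487]
eef_rot: [-3.141, -0.0, -2.648]
force: [-6.5, -3.3, 8.9]
grip_width: 0.0497
grip_force: 35.0
```

Request:
carry_out(motion=[[[0,0,0],0],[[0,0,0],0],[[0,0,0],0]], hand=-0.3)

```text
time_s: 9.55
ee_pos: [0.533, 0.2734, 0.1477]
eef_rot: [3.141, -0.0, -2.652]
force: [-0.3, -0.1, 1.0]
grip_width: 0.0611
grip_force: 0.0
```

```bash
python3 look.py
```

```text
9.55 [0.533  0.2734 0.1477] [-0.2523 -0.0522  1.0353] along n 1.0226464433957945 [ 0.0624 -0.0432 -0.0224]
side 200 [0.5386 0.2772 0.1535] [-0.3989 -0.2372  0.8858] 0.0010945382420101482 n-shift -0.003555200360928972
lug 0.63 [261.4, 259.2]
wrist 7569 [0.5369 0.2763 0.1543] [-0.4578 -0.1976  0.8668] 0.0006865128278317176 n-shift -0.0019239108747434181
lug 0.77 [291.9, 293.2]
```

Request:
carry_out(motion=[[[0,0,0],0.02],[[0,0,0],0.04],[[0,0,0],0.0472],[[0,0,0],0.0472]])

```text
time_s: 10.4
ee_pos: [0.5331, 0.2733, 0.1479]
eef_rot: [3.142, 0.0, -2.95]
force: [-0.4, -0.9, 0.7]
grip_width: 0.0611
grip_force: 0.0
```

Request:
carry_out(motion=[[[0,0,0],0],[[0,0,0],0],[[0,0,0],0],[[0,0,0],0]], hand=1, force=35)

```text
time_s: 10.8
ee_pos: [0.5331, 0.2731, 0.1478]
eef_rot: [-3.141, -0.0, -2.949]
force: [1.2, -2.8, 1.0]
grip_width: 0.0511
grip_force: 35.0
```

Request:
carry_out(motion=[[[-0.004,0.001,0.007],0],[[-0.004,0.001,0.007],0],[[-0.004,0.001,0.007],0]])

```text
time_s: 11.1
ee_pos: [0.5335, 0.2733, 0.1472]
eef_rot: [-3.141, -0.001, -2.949]
force: [-6.7, -7.1, 9.4]
grip_width: 0.0507
grip_force: 35.0
```

Request:
carry_out(motion=[[[0,0,0],-0.02],[[0,0,0],-0.04],[[0,0,0],-0.06],[[0,0,0],-0.0667],[[0,0,0],-0.0667]])

```text
time_s: 11.6
ee_pos: [0.5338, 0.2739, 0.1475]
eef_rot: [3.142, 0.001, -2.528]
force: [-5.5, -3.3, 9.4]
grip_width: 0.0494
grip_force: 35.0
```

Request:
carry_out(motion=[[[0,0,0],0],[[0,0,0],0],[[0,0,0],0]], hand=-0.3)

```text
time_s: 11.9
ee_pos: [0.5338, 0.2737, 0.1462]
eef_rot: [3.141, -0.0, -2.53]
force: [-0.2, -0.1, 0.0]
grip_width: 0.0612
grip_force: 0.0
```

```bash
python3 look.py
```

```text
11.9 [0.5338 0.2737 0.1462] [-0.1873 -0.1491  0.0187] along n 0.13158370881691492 [ 0.0972  0.0608 -0.0024]
lug 0.7 [303.5, 281.5]
lug 0.85 [302.4, 97.2]
```

Run:
```python
from h import *
p,d=camera("wrist"); q,_=camera("side")
cv2.imwrite("pics/w3.png",np.hstack([cv2.resize(p,(400,300)),cv2.resize(q[180:360,150:390],(400,300),interpolation=2)]))
for k in("wrist","side"):
  print([(r["conf"],r["location"],r["mask"].sum()) for r in finder.cut_out(k,"cap")[:3]])
```

```text
[(0.61, [284.1, 92.5], np.int64(2758))]
[(0.57, [301.3, 277.8], np.int64(325))]
```

View pics/w3.png

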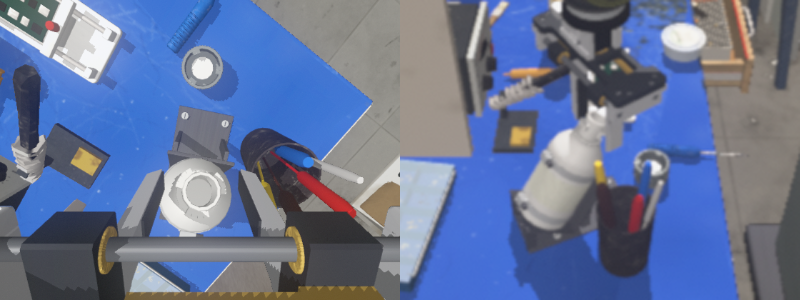

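Request:
carry_out(motion=[[[0,0,-0.25],0],[[0,0,-0.5],0],[[0,0,-0.75],0],[[0,0,-0.75],0],[[0,0,-0.75],0]], hand=-1)

```text
time_s: 13.05
ee_pos: [0.534, 0.2737, 0.297]
eef_rot: [-3.141, 0.002, -2.53]
force: [-0.4, 0.1, -1.6]
grip_width: 0.0936
grip_force: 0.0
```

Run:
```python
from h import *
np.set_printoptions(precision=4,suppress=True)
o=ctrl.get_obs();print(o["time_s"],o["ee_pos"],o["eef_rot"])
c=cam("wrist"); p,d=camera("wrist"); W=cloud("wrist",d,c); cv2.imwrite("pics/w4full.png",p)
for r in finder.cut_out("wrist","cap")[:1]:
    P=W[r["mask"]&(d>0)]; print(r["conf"],r["location"],len(P),P.min(0),P.max(0),np.median(P,0)); u,v=map(int,r["location"])
t=P[P[:,2]>.02]; print("top ring",len(t),t.min(0),t.max(0),t.mean(0),np.percentile(P[:,2],[5,25,50,75,95]))
print(cv2.fitEllipse((t[:,:2]*1e4).astype(np.float32)))
cr=p[max(v-45,0):v+45,max(u-60,0):u+60]; b=cv2.imread("pics/top0.png")
camera("top"); 
for r in finder.cut_out("top","can")[:1]:
    d=np.load("top0.npy");W=cloud("top",d); m=r["mask"]; T=m&(W[...,2]>.142)&(W[...,2]<.158)
    P=W[T]; rect=cv2.minAreaRect((P[:,:2]*1e4).astype(np.float32)); print("can",rect,len(P),np.median(P[:,2]))
    n=W[m&(W[...,2]>.175)]; print("neck",len(n),n.mean(0),n.min(0),n.max(0))
cv2.imwrite("pics/w4.png",np.hstack([cv2.resize(cr,(480,360),interpolation=2),cv2.resize(b[150:240,385:445],(240,360),interpolation=2)]))
```

```text
13.05 [0.534  0.2737 0.297 ] [-3.1412  0.0017 -2.5304]
0.84 [286.0, 97.9] 1196 [0.4307 0.1965 0.0026] [0.4795 0.2454 0.0343] [0.4543 0.2212 0.0214]
top ring 735 [0.4307 0.1965 0.02  ] [0.4795 0.2454 0.0343] [0.4546 0.2211 0.027 ] [0.0047 0.0062 0.0214 0.0309 0.0324]
((4547.42822265625, 2212.832763671875), (424.4794921875, 429.336181640625), 50.5003776550293)
can ((5651.001953125, -2814.32177734375), (985.6953735351562, 655.7131958007812), 72.82630920410156) 733 0.14892911449848656
neck 130 [ 0.5377 -0.2548  0.2791] [ 0.2111 -0.3001  0.1752] [0.5852 0.0579 1.4328]
```

View pics/w4.png

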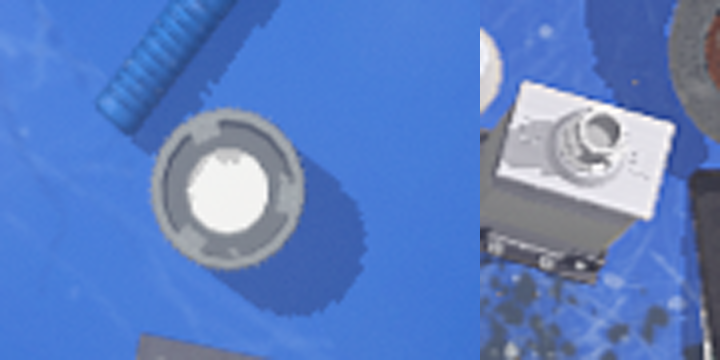

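Request:
carry_out(motion=[[[0.24,0.006,0],0.023],[[0.4755,0.012,0],0.046],[[0.4755,0.012,0.2],0.07],[[0.4755,0.012,0.4],0.093],[[0.4755,0.012,0.5],0.117],[[0.4755,0.012,0.6],0.14],[[0.4755,0.012,0.7],0.164],[[0.4755,0.012,0.8],0.187],[[0.4755,0.012,0.9],0.21],[[0.4755,0.012,0.985],0.234],[[0.4755,0.012,0.985],0.257],[[0.4755,0.012,0.985],0.28]], hand=-0.3)

```text
time_s: 14.45
ee_pos: [0.4538, 0.2207, 0.098]
eef_rot: [-3.139, -0.0, 1.987]
force: [0.4, -0.1, 0.3]
grip_width: 0.061
grip_force: 0.0
```

Request:
carry_out(motion=[[[0,0,0],0.023],[[0,0,0],0.046],[[0,0,0],0.07],[[0,0,0],0.095],[[0,0,0],0.095]])

```text
time_s: 14.95
ee_pos: [0.4541, 0.2209, 0.0987]
eef_rot: [-3.14, 0.001, 1.394]
force: [0.2, -0.2, 0.4]
grip_width: 0.061
grip_force: 0.0
```

Run:
```python
from h import *
np.set_printoptions(precision=4,suppress=True)
o=ctrl.get_obs();print(o["time_s"],o["ee_pos"],np.degrees(o["eef_rot"]))
c=cam("wrist"); p,d=camera("wrist"); W=cloud("wrist",d,c); cv2.imwrite("pics/w5.png",p)
for r in finder.cut_out("wrist","cap")[:1]:
    P=W[r["mask"]&(d>0)]; print(r["conf"],r["location"],len(P))
    t=P[P[:,2]>.02]; print(t.min(0),t.max(0))
```

```text
14.95 [0.4541 0.2209 0.0987] [-179.9332    0.043    79.8587]
0.92 [288.2, 210.6] 3314
[0.4304 0.1969 0.02  ] [0.4808 0.2473 0.0344]
```

Request:
carry_out(motion=[[[0.007,0.006,0.2],0],[[0.007,0.006,0.35],0],[[0.007,0.006,0.42],0],[[0.007,0.006,0.42],0]])

```text
time_s: 15.45
ee_pos: [0.4551, 0.2219, 0.014]
eef_rot: [-3.139, 0.002, 1.399]
force: [1.0, 0.7, 0.1]
grip_width: 0.0611
grip_force: 0.0
```

Request:
carry_out(motion=[[[0,0,0],0],[[0,0,0],0],[[0,0,0],0],[[0,0,0],0]], hand=1, force=14)

```text
time_s: 15.85
ee_pos: [0.4568, 0.2225, 0.0168]
eef_rot: [3.14, -0.001, 1.397]
force: [-1.5, -0.5, 7.1]
grip_width: 0.0495
grip_force: 14.0
```

Request:
carry_out(motion=[[[0,0,-0.25],0],[[0,0,-0.5],0],[[0,0,-0.75],0],[[0,0,-0.99],0],[[0,0,-0.99],0]])

```text
time_s: 16.35
ee_pos: [0.4579, 0.223, 0.2203]
eef_rot: [3.132, -0.006, 1.397]
force: [-0.3, 1.0, -0.8]
grip_width: 0.0497
grip_force: 14.0
```

Run:
```python
from h import *
np.set_printoptions(precision=4,suppress=True)
c=cam("top"); p,d=camera("top"); W=cloud("top",d,c)
r=finder.cut_out("top","spray_can")[0]; P=W[r["mask"]&(d>0)]; Q=P[P[:,2]>.15]; print("spray",r["conf"],Q.min(0),Q.max(0))
r=finder.cut_out("top","can")[0]; m=r["mask"]; T=m&(W[...,2]>.146)&(W[...,2]<.155); print(T.sum())
P=W[T]; h=cv2.minAreaRect((P[:,:2]*1e4).astype(np.float32)); print(h, np.median(P[:,2]))
s=W[...,2]; N=m&(s>.18)&(s<.2); print("neck",N.sum(),W[N].min(0),W[N].max(0),W[N].mean(0))
for q in("can_mouth","can_gap","can_pocket"):
    for r in finder.pinpoint("top",q)[:2]:
        o,v=ray("top",r["location"],c); z={"can_mouth":.19,"can_gap":.18,"can_pocket":.176}[q]; print(q,r["conf"],o+v*(z-o[2])/v[2])
o=ctrl.get_obs();print(o["time_s"],o["ee_pos"],np.degrees(o["eef_rot"]),o["grip_width"])
```

```text
spray 0.82 [ 0.5681 -0.2172  0.1502] [ 0.6334 -0.1527  0.2464]
567
((5655.24169921875, -2806.413330078125), (974.0811767578125, 644.8556518554688), 73.09342956542969) 0.14938945130275139
neck 89 [ 0.5484 -0.2981  0.1803] [ 0.5845 -0.2621  0.1933] [ 0.5651 -0.2813  0.1855]
can_mouth 0.73 [ 0.5616 -0.2793  0.19  ]
can_gap 0.67 [ 0.5792 -0.2679  0.18  ]
can_pocket 0.81 [ 0.5804 -0.2855  0.176 ]
16.65 [0.4555 0.222  0.212 ] [-179.8765    0.0763   80.0174] 0.049623607183014874
```

Request:
carry_out(motion=[[[-0.842,0.237,0],0],[[-0.842,0.237,0],0],[[-0.842,0.237,0],0],[[-0.842,0.237,0],0],[[-0.842,0.237,0],0]])

```text
time_s: 17.15
ee_pos: [0.4734, 0.0456, 0.2125]
eef_rot: [-3.14, 0.001, 1.393]
force: [0.6, 0.2, -1.5]
grip_width: 0.0496
grip_force: 14.0
```

Request:
carry_out(motion=[[[-0.842,0.237,0],0],[[-0.842,0.237,0],0],[[-0.842,0.237,0],0],[[-0.842,0.237,0],0],[[-0.842,0.237,0],0]])

```text
time_s: 17.65
ee_pos: [0.4909, -0.1278, 0.2123]
eef_rot: [-3.14, -0.0, 1.394]
force: [-1.0, 0.4, 0.2]
grip_width: 0.0497
grip_force: 14.0
```

Request:
carry_out(motion=[[[-0.842,0.237,0],-0.023],[[-0.842,0.237,0],-0.046],[[-0.842,0.237,0],-0.07],[[-0.842,0.237,0],-0.093],[[-0.842,0.237,0],-0.117],[[-0.842,0.237,0],-0.14],[[-0.842,0.237,0],-0.164],[[-0.842,0.237,0],-0.187],[[-0.842,0.237,0],-0.21],[[-0.842,0.237,0],-0.231],[[-0.842,0.237,0],-0.231]])

```text
time_s: 18.75
ee_pos: [0.509, -0.2984, 0.2128]
eef_rot: [3.141, -0.001, 2.851]
force: [-0.2, 0.9, -0.2]
grip_width: 0.0498
grip_force: 14.0
```

Run:
```python
from h import *
np.set_printoptions(precision=4,suppress=True)
o=ctrl.get_obs();print(o["time_s"],o["ee_pos"],np.degrees(o["eef_rot"]),o["grip_width"])
c=cam("wrist"); p,d=camera("wrist"); W=cloud("wrist",d,c); cv2.imwrite("pics/w6.png",p); np.save("w6.npy",d)
r=finder.cut_out("wrist","can")[0]; m=r["mask"]; T=m&(W[...,2]>.146)&(W[...,2]<.156); P=W[T]; print(T.sum(),cv2.minAreaRect((P[:,:2]*1e4).astype(np.float32)), np.median(P[:,2]))
N=m&(W[...,2]>.184)&(W[...,2]<.196); print("rim",N.sum(),W[N].min(0),W[N].max(0))
for q in("can_mouth","can_gap","can_pocket"):
    for r in finder.pinpoint("wrist",q)[:2]:
        o,v=ray("wrist",r["location"],c); z={"can_mouth":.19,"can_gap":.18,"can_pocket":.176}[q]; print(q,r["conf"],o+v*(z-o[2])/v[2],r["location"])
```

```text
18.75 [ 0.509  -0.2984  0.2128] [179.9691  -0.064  163.3756] 0.04977606471804474
1527 ((5640.47021484375, -2831.092529296875), (982.1770629882812, 650.3662109375), 72.68787384033203) 0.15153890140399634
rim 487 [ 0.5495 -0.2976  0.184 ] [ 0.5822 -0.2774  0.1934]
can_mouth 0.93 [ 0.5662 -0.2827  0.19  ] [326.3, 305.5]
can_mouth 0.19 [ 0.4997 -0.2787  0.19  ] [306.7, 217.9]
can_gap 0.86 [ 0.5788 -0.2706  0.18  ] [344.7, 308.0]
can_gap 0.57 [ 0.4068 -0.1621  0.18  ] [457.2, 11.2]
can_pocket 0.83 [ 0.5817 -0.2877  0.176 ] [322.6, 313.8]
```

View pics/w6.png

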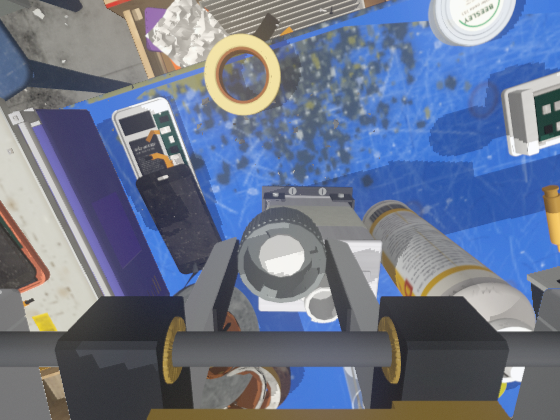

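Request:
carry_out(motion=[[[0,0,0.2],0],[[0,0,0.24],0],[[0.02,0,0.27],0],[[0.043,0,0.3],0],[[0.05,0,0.335],0],[[0.05,0,0.375],0],[[0.05,0,0.375],0]])

```text
time_s: 19.7
ee_pos: [0.4984, -0.2969, 0.1375]
eef_rot: [3.141, -0.002, 2.848]
force: [-3.0, 0.4, -0.4]
grip_width: 0.0497
grip_force: 14.0
```

```bash
cat > rect.py <<'E'
from h import *
np.set_printoptions(precision=4,suppress=True)
o=ctrl.get_obs();print(o["time_s"],o["ee_pos"],o["force"],o["grip_width"])
for k in("wrist","side","top"):
    c=cam(k); p,d=camera(k); W=cloud(k,d,c); cv2.imwrite(f"pics/r_{k}.png",p)
    for r in finder.cut_out(k,"cap")[:1]:
        P=W[r["mask"]&(d>0)]; P=P[np.linalg.norm(P-(o["ee_pos"]+[0,0,.01]),axis=1)<.05]; print(k,r["conf"],r["location"],len(P))
        if len(P)>60:
            q=P-o["ee_pos"]; Rm=R.from_euler('xyz',o["eef_rot"]).as_matrix(); q=q@Rm   # tool frame
            print("tool-frame x,y,z pct",np.percentile(q,[3,50,97],axis=0).tolist())
            # dominant plane normal via RANSAC
            rng=np.random.default_rng(0);best=(0,)
            for _ in range(400):
                s=q[rng.choice(len(q),3,False)]; n=np.cross(s[1]-s[0],s[2]-s[0]); n/=np.linalg.norm(n)+1e-12
                i=np.abs((q-s[0])@n)<.0012
                if i.sum()>best[0]: best=(i.sum(),n,q[i].mean(0))
            print("plane",best)
E
python3 rect.py
```

```text
19.7 [ 0.4984 -0.2969  0.1375] [-3.0105  0.3737 -0.41  ] 0.04971884538350401
side 0.52 [280.7, 128.7] 106
tool-frame x,y,z pct [[-0.023496803812959814, -0.02294807334171126, -0.01808926796781606], [0.004144164789805109, 0.012530053483503537, -0.0005776870341188258], [0.018188662172981377, 0.02684701540785371, 0.011784401638445012]]
plane (np.int64(25), array([ 0.5265,  0.4503, -0.7211]), array([ 0.0001,  0.0015, -0.0003]))
```

Request:
carry_out(motion=[[[-0.01,0,0.035],0],[[-0.03,0,0.065],0],[[-0.035,0,0.065],0],[[-0.035,0,0.065],0]])

```text
time_s: 20.4
ee_pos: [0.5052, -0.2989, 0.1244]
eef_rot: [3.141, -0.002, 2.848]
force: [-4.0, 2.0, -2.4]
grip_width: 0.05
grip_force: 14.0
```

```bash
python3 rect.py
```

```text
20.4 [ 0.5052 -0.2989  0.1244] [-4.048   1.9903 -2.4375] 0.05001429455588011
wrist 0.73 [284.0, 265.1] 6940
tool-frame x,y,z pct [[-0.01736404558933503, -0.02200399483829067, -0.033464790456849684], [0.002599905049908044, 1.9812231192818768e-05, -0.023450385423997022], [0.014655100072687804, 0.021500411213012577, 0.012457119474878394]]
plane (np.int64(1448), array([ 0.1687, -0.2159,  0.9617]), array([-0.0048,  0.0047, -0.031 ]))
side 0.63 [315.4, 269.3] 0
top 0.52 [293.5, 170.8] 0
```

View pics/r_wrist.png

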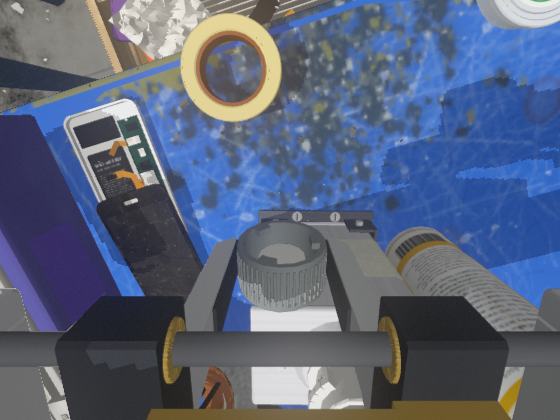

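```bash
cat > fitg.py <<'E'
from h import *
np.set_printoptions(precision=4,suppress=True)
o=ctrl.get_obs(); Rm=R.from_euler('xyz',o["eef_rot"]).as_matrix(); print(o["time_s"],o["ee_pos"],o["force"])
c=cam("wrist"); p,d=camera("wrist"); W=cloud("wrist",d,c); r=finder.cut_out("wrist","cap")[0]
m=cv2.erode(r["mask"].astype(np.uint8),np.ones((3,3)))>0; q=(W[m&(d>0)]-o["ee_pos"])@Rm
q=q[(np.abs(q[:,1])<.027)&(q[:,2]<.02)]; rng=np.random.default_rng(0); q=q[rng.choice(len(q),min(1500,len(q)),False)]
best=None
for th in np.radians(np.arange(0,360,30)):       # cap axis (toward closed top) in tool x-z plane: angle from +z(down) toward -x
    n0=np.array([-np.sin(th),0,np.cos(th)])
    def f(x):
        n=np.array([-np.sin(x[3])*np.cos(x[4]),np.sin(x[4]),np.cos(x[3])*np.cos(x[4])]); v=q-x[:3]; z=v@n; rr=np.linalg.norm(v-z[:,None]*n,axis=1)
        a=rr-.025; b=np.abs(z)-.015
        outer=np.abs(np.minimum(np.maximum(a,b),0)+np.hypot(np.maximum(a,0),np.maximum(b,0)))
        inner=np.where(z<.012,np.abs(rr-.0215)+0*z,9); floor=np.where(rr<.0215,np.minimum(np.abs(z-.010),np.abs(z-.001)),9)
        return np.minimum(np.minimum(outer,inner),floor)
    s=least_squares(f,[0,0,-.01,th,0],loss='soft_l1',f_scale=.002)
    if best is None or s.cost<best.cost: best=s
x=best.x; print("centre in tool",x[:3],"angle past upside-down deg",np.degrees(x[3])%360,"side tilt",np.degrees(x[4]),"rms",np.sqrt(np.mean(best.fun**2)))
E
python3 fitg.py
```

```text
20.7 [ 0.5053 -0.299   0.1252] [-5.2774  1.8947 -2.995 ]Traceback (most recent call last):
  File "fitg.py", line 4, in <module>
    c=cam("wrist"); p,d=camera("wrist"); W=cloud("wrist",d,c); r=finder.cut_out("wrist","cap")[0]
                                                                 ~~~~~~~~~~~~~~~~~~~~~~~~~~~~~^^^
IndexError: list index out of range
```

```bash
python3 - <<'E'
s=open("fitg.py").read()
s=s.replace('; r=finder.cut_out("wrist","cap")[0]\nm=cv2.erode(r["mask"].astype(np.uint8),np.ones((3,3)))>0; q=(W[m&(d>0)]','\nimport sys; XL=float(sys.argv[1]) if len(sys.argv)>1 else -.035\nq=(W[d>0]')
s=s.replace("q=q[(np.abs(q[:,1])<.027)&(q[:,2]<.02)]","q=q[(np.abs(q[:,1])<.023)&(q[:,2]<.012)&(q[:,2]>-.045)&(q[:,0]>XL)&(q[:,0]<.035)]")
open("fitg.py","w").write(s)
E
python3 fitg.py -.021
```

```text
20.8 [ 0.5053 -0.2989  0.1252] [-4.5479  1.5025 -2.3027]
centre in tool [-0.0008  0.0017 -0.0109] angle past upside-down deg 252.8566929978616 side tilt -4.315700033834282 rms 0.0010236197699279598
```

Request:
carry_out(motion=[[[-0.012,0,0],0],[[-0.024,0,0],0],[[-0.035,0,0],0],[[-0.035,0,0],0]])

```text
time_s: 21.25
ee_pos: [0.5113, -0.3007, 0.1247]
eef_rot: [3.141, -0.004, 2.848]
force: [-9.4, 3.5, -2.4]
grip_width: 0.0499
grip_force: 14.0
```

```bash
python3 fitg.py -.014
```

```text
21.25 [ 0.5113 -0.3007  0.1247] [-9.3839  3.5153 -2.4428]
centre in tool [ 0.0021  0.0021 -0.0102] angle past upside-down deg 261.89392705188493 side tilt -1.5917266670027503 rms 0.0009813135293412825
```

Request:
carry_out(motion=[[[0.04,0,0],0],[[0.04,0,-0.15],0],[[0.04,0,-0.28],0],[[-0.025,0,-0.28],0],[[-0.025,0,-0.28],0],[[-0.025,0,-0.24],0],[[-0.025,0,-0.22],0],[[-0.025,0,-0.205],0],[[-0.025,0,-0.193],0],[[-0.025,0,-0.193],0]])

```text
time_s: 22.3
ee_pos: [0.5167, -0.3027, 0.1648]
eef_rot: [-3.141, 0.001, 2.848]
force: [-5.1, 2.1, 12.8]
grip_width: 0.0496
grip_force: 14.0
```

```bash
python3 fitg.py -.022
```

```text
22.3 [ 0.5167 -0.3027  0.1648] [-5.1464  2.0727 12.8304]
centre in tool [ 0.0023 -0.0002 -0.0095] angle past upside-down deg 94.61533465337389 side tilt -0.12491348994737614 rms 0.0007651250182432538
```

Request:
carry_out(motion=[[[0,0,-0.01],0],[[0.02,0,-0.01],0],[[0.02,0,0],0],[[0.02,0,0.008],0],[[0.02,0,0.0155],0],[[0.02,0,0.0155],0]])

```text
time_s: 22.95
ee_pos: [0.5129, -0.3014, 0.1618]
eef_rot: [-3.141, 0.0, 2.848]
force: [-7.8, 2.9, 13.6]
grip_width: 0.0497
grip_force: 14.0
```

```bash
python3 fitg.py -.025
```

```text
22.95 [ 0.5129 -0.3014  0.1618] [-7.7842  2.9456 13.5975]
centre in tool [ 0.0036 -0.0002 -0.0107] angle past upside-down deg 98.01783218067112 side tilt 0.45584630712530955 rms 0.000641395631035251
```

Request:
carry_out(motion=[[[0.005,0,0.008],0],[[0.01,0,0.016],0],[[0.01,0,0.016],0]])

```text
time_s: 23.3
ee_pos: [0.5109, -0.3008, 0.1581]
eef_rot: [-3.141, -0.0, 2.848]
force: [-5.1, 1.6, 9.4]
grip_width: 0.0503
grip_force: 14.0
```

```bash
python3 fitg.py -.025
```

```text
23.3 [ 0.5109 -0.3008  0.1581] [-5.0511  1.6429  9.3588]
centre in tool [ 0.0052 -0.0002 -0.0114] angle past upside-down deg 106.94291307383456 side tilt -0.28115262472858504 rms 0.0006772891768946149
```

Request:
carry_out(motion=[[[0,0,0.01],0],[[0,0,0.02],0],[[0,0,0.022],0],[[0,0,0.022],0]])

```text
time_s: 23.75
ee_pos: [0.5105, -0.3008, 0.1537]
eef_rot: [-3.141, -0.001, 2.848]
force: [-8.3, 3.1, 9.4]
grip_width: 0.05
grip_force: 14.0
```

```bash
python3 fitg.py -.03
```

```text
23.75 [ 0.5105 -0.3008  0.1537] [-8.2865  3.0819  9.3593]
centre in tool [ 0.0121 -0.0012 -0.0136] angle past upside-down deg 275.9149869264967 side tilt -6.214262666661804 rms 0.0013971095370502516
```

```bash
for x in -.02 -.024 -.027; do python3 fitg.py $x|tail -1; done
```

```text
centre in tool [ 0.0075 -0.0002 -0.0123] angle past upside-down deg 295.75550613130133 side tilt 0.03408681072642917 rms 0.000884088281619578
centre in tool [-0.0019  0.0001 -0.0159] angle past upside-down deg 102.96305518148769 side tilt 0.9528694357357496 rms 0.001157555798580448
centre in tool [-0.0044  0.0003 -0.0166] angle past upside-down deg 102.73274189098338 side tilt 1.581134344070957 rms 0.0013886655811664375
```

Run:
```python
from h import *
np.set_printoptions(precision=3,suppress=True)
c=cam("top")
for q,uv in dict(tape=(411.6,264),tub=(322,263.5),seatfront=(396,220),jigright=(309,218)).items():
    o,v=ray("top",uv,c); print(q,o+v*((.02)-o[2])/v[2])
```

```text
tape [ 0.387 -0.306  0.02 ]
tub [ 0.389 -0.066  0.02 ]
seatfront [ 0.508 -0.27   0.02 ]
jigright [ 0.514 -0.033  0.02 ]
```

Request:
carry_out(motion=[[[0.03,0,-0.1],0],[[0.1,0,-0.2],0],[[0.3,0.2,-0.2],0],[[0.4545,0.4,-0.1],0],[[0.4545,0.546,0.1],0],[[0.4545,0.546,0.3],0],[[0.4545,0.546,0.5],0],[[0.4545,0.546,0.58],0],[[0.4545,0.546,0.58],0]])

```text
time_s: 24.85
ee_pos: [0.4543, -0.1692, 0.0349]
eef_rot: [3.141, -0.005, 2.848]
force: [-0.1, 0.5, -0.7]
grip_width: 0.0497
grip_force: 14.0
```

```bash
python3 fitg.py -.035; python3 fitg.py -.03|tail -1
```

```text
24.85 [ 0.4543 -0.1692  0.0349] [-0.1344  0.5419 -0.6815]
centre in tool [ 0.0077 -0.0002 -0.0122] angle past upside-down deg 294.57892972782224 side tilt -0.27903390216701174 rms 0.000624456967158022
centre in tool [ 0.0079 -0.0002 -0.0122] angle past upside-down deg 294.6438571066093 side tilt -0.20076451054570757 rms 0.000636578264724484
```

Request:
carry_out(motion=[[[0,0,0.06],0],[[0,0,0.085],0],[[0,0,0.1],0],[[0,0,0.109],0],[[0,0,0.109],0]])

```text
time_s: 25.45
ee_pos: [0.4572, -0.1705, 0.0167]
eef_rot: [-3.141, 0.003, 2.848]
force: [1.2, 0.4, 9.3]
grip_width: 0.0499
grip_force: 14.0
```

Request:
carry_out(motion=[[[0,0,0],0],[[0,0,0],0],[[0,0,0],0],[[0,0,0],0]], hand=-0.18)

```text
time_s: 25.85
ee_pos: [0.4558, -0.17, 0.0155]
eef_rot: [3.142, -0.0, 2.848]
force: [0.7, -0.4, -0.5]
grip_width: 0.0554
grip_force: 0.1
```

```bash
python3 fitg.py -.035; python3 fitg.py -.03|tail -1
```

```text
25.85 [ 0.4558 -0.17    0.0155] [ 0.724  -0.4329 -0.5265]
centre in tool [ 0.016  -0.0017 -0.0112] angle past upside-down deg 277.6561291372124 side tilt 1.778947086897722 rms 0.0019291782883662314
centre in tool [ 0.0172 -0.0006 -0.0101] angle past upside-down deg 279.7713281228869 side tilt 3.986169360306935 rms 0.0018235306962412828
```

```bash
sed -i 's/<.035)\]/<.06)]/; s/q\[:,2\]<.012/q[:,2]<.009/' fitg.py; python3 fitg.py -.035
python3 - <<'E'
from h import *
p,d=camera("wrist"); cv2.imwrite("pics/w7.png",cv2.resize(p[150:330,180:420],(640,480)))
E
```

```text
25.95 [ 0.4559 -0.17    0.0155] [-0.371   1.3539  0.8834]
centre in tool [-0.0014 -0.0016 -0.0115] angle past upside-down deg 269.10900406531823 side tilt 6.702888853578551 rms 0.0007231775826591336
```

View pics/w7.png

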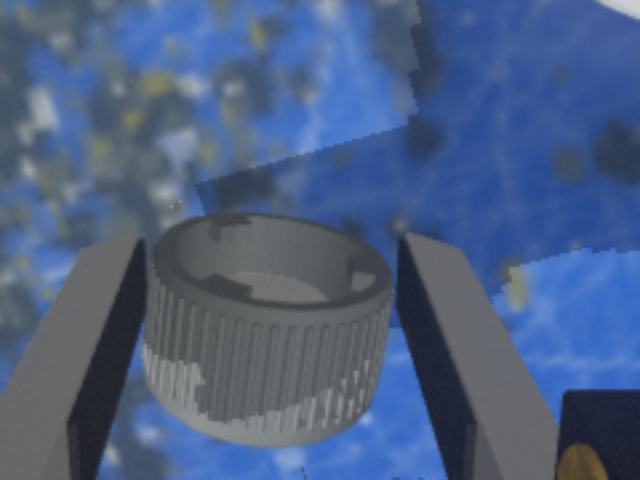

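Request:
carry_out(motion=[[[0.03,-0.008,-0.012],0],[[0.056,-0.008,-0.012],0],[[0.056,-0.008,-0.012],0]])

```text
time_s: 26.35
ee_pos: [0.4441, -0.1681, 0.018]
eef_rot: [3.142, -0.0, 2.848]
force: [-0.0, 0.9, -0.4]
grip_width: 0.0551
grip_force: 0.0
```

Request:
carry_out(motion=[[[0,0,0],0],[[0,0,0],0],[[0,0,0],0],[[0,0,0],0]], hand=1, force=10)

```text
time_s: 26.75
ee_pos: [0.4448, -0.1683, 0.018]
eef_rot: [-3.142, -0.0, 2.848]
force: [-1.2, 0.0, 2.4]
grip_width: 0.0497
grip_force: 10.0
```

```bash
python3 fitg.py -.045
```

```text
26.75 [ 0.4448 -0.1683  0.018 ] [-1.1839  0.0067  2.3573]
centre in tool [-0.0118 -0.002  -0.0103] angle past upside-down deg 78.84479168918722 side tilt 0.9313977294477265 rms 0.000979081926956577
```

Request:
carry_out(motion=[[[0,0,0.012],0],[[0.015,0,0.015],0],[[0.035,0,0.015],0],[[0.065,0,0.018],0],[[0.065,0,0.018],0]])

```text
time_s: 27.3
ee_pos: [0.4317, -0.1644, 0.0143]
eef_rot: [-3.142, -0.0, 2.848]
force: [0.1, -0.6, 3.9]
grip_width: 0.0498
grip_force: 10.0
```

```bash
python3 fitg.py -.045;python3 fitg.py -.035|tail -1
```

```text
27.3 [ 0.4317 -0.1644  0.0143] [ 0.094  -0.6197  3.924 ]
centre in tool [-0.0153 -0.0011 -0.0158] angle past upside-down deg 113.81413462854938 side tilt -4.51646067040988 rms 0.0006488775030948295
centre in tool [-0.0154 -0.0011 -0.0156] angle past upside-down deg 113.50777201653929 side tilt -5.468567234590049 rms 0.0006277514218148955
```

Request:
carry_out(motion=[[[0.035,0,0.008],0],[[0.07,0,0.022],0],[[0.1,0,0.04],0],[[0.12,0,0.048],0],[[0.12,0,0.048],0]])

```text
time_s: 27.9
ee_pos: [0.4085, -0.1573, 0.0044]
eef_rot: [3.141, -0.001, 2.848]
force: [0.3, 0.1, 0.9]
grip_width: 0.0493
grip_force: 10.0
```

```bash
python3 fitg.py -.045;python3 fitg.py -.035|tail -1
```

```text
27.9 [ 0.4085 -0.1573  0.0044] [0.3144 0.101  0.9343]
centre in tool [-0.0063 -0.0001 -0.02  ] angle past upside-down deg 93.45676556274258 side tilt -1.6483173608262984 rms 0.00316196422562336
centre in tool [-0.0064 -0.     -0.0194] angle past upside-down deg 93.0745652594619 side tilt -1.003016849223949 rms 0.003334698458886979
```

```bash
sed -i 's/(q\[:,2\]<.009)/(q[:,2]<min(.009,o["ee_pos"][2]-.004))/' fitg.py; python3 fitg.py -.045
```

```text
28.0 [ 0.4092 -0.1576  0.0047] [-0.1976 -0.7908 -0.2402]
centre in tool [-0.0135 -0.0013 -0.0241] angle past upside-down deg 135.50436209638227 side tilt -1.9865409943244001 rms 0.00279553571922731
```

Request:
carry_out(motion=[[[0.025,0,0],0],[[0.05,0,0],0],[[0.05,0,0],0]])

```text
time_s: 28.35
ee_pos: [0.3991, -0.1544, 0.0047]
eef_rot: [3.142, -0.001, 2.848]
force: [-0.8, 0.5, 0.1]
grip_width: 0.0488
grip_force: 10.0
```

Request:
carry_out(motion=[[[0,0,0],0],[[0,0,0],0],[[0,0,0],0],[[0,0,0],0]], hand=-0.3)

```text
time_s: 28.75
ee_pos: [0.3998, -0.1547, 0.0048]
eef_rot: [-3.142, 0.0, 2.848]
force: [0.3, 0.3, 0.5]
grip_width: 0.061
grip_force: 0.0
```

Request:
carry_out(motion=[[[0,0,-0.25],0],[[0,0,-0.5],0],[[0,0,-0.5],0],[[0,0,-0.5],0]])

```text
time_s: 29.15
ee_pos: [0.4001, -0.1548, 0.1054]
eef_rot: [-3.141, 0.002, 2.848]
force: [0.4, -0.6, -0.5]
grip_width: 0.0612
grip_force: 0.0
```

```bash
cat > bench.py <<'E'
from h import *
np.set_printoptions(precision=4,suppress=True)
o=ctrl.get_obs();print(o["time_s"],o["ee_pos"],np.degrees(o["eef_rot"]))
c=cam("wrist"); p,d=camera("wrist"); W=cloud("wrist",d,c); cv2.imwrite("pics/w8.png",p); np.save("w8.npy",W)
for r in finder.cut_out("wrist","cap")[:1]:
    P=W[r["mask"]&(d>0)]; print(r["conf"],r["location"],len(P),np.percentile(P[:,2],[5,25,50,75,95]))
    t=P[(P[:,2]>.02)]; print(t.min(0),t.max(0),(t.min(0)+t.max(0))/2)
    t=P[(P[:,2]>.026)&(P[:,2]<.036)]; print(cv2.minEnclosingCircle((t[:,:2]*1e3).astype(np.float32)))
E
python3 bench.py
```

```text
29.15 [ 0.4001 -0.1548  0.1054] [-179.981     0.1178  163.1799]
0.74 [286.5, 206.8] 3108 [0.0178 0.0308 0.0315 0.032  0.0328]
[ 0.3737 -0.1778  0.02  ] [ 0.4244 -0.127   0.0339] [ 0.3991 -0.1524  0.027 ]
((398.99456787109375, -152.4564666748047), 25.448251724243164)
```

Run:
```python
from h import *
np.set_printoptions(precision=3,suppress=True)
c=cam("wrist"); p=cv2.imread("pics/w8.png"); g=cv2.cvtColor(p,6).astype(np.float32)
cx,cy=.3990,-.1525
N=500; s=np.linspace(-.028,.028,N); X,Y=np.meshgrid(cx+s,cy-s)   # col=+x, row down=-y
uv=px("wrist",np.stack([X,Y,np.full_like(X,.0305)],-1),c).astype(np.float32)
im=cv2.remap(g,uv[...,0],uv[...,1],cv2.INTER_CUBIC)
im=cv2.GaussianBlur(im,(5,5),0); b=im-cv2.GaussianBlur(im,(0,0),25); v=np.clip(128+b*12,0,255).astype(np.uint8); cv2.imwrite("pics/rib.png",v)
a=np.radians(np.arange(0,360,1)); rr=np.linspace(.010,.0195,20)
ed=np.hypot(cv2.Sobel(im,5,1,0),cv2.Sobel(im,5,0,1)); k=(N-1)/.056
A,Rr=np.meshgrid(a,rr); e=cv2.remap(ed.astype(np.float32),((Rr*np.cos(A)+.028)*k).astype(np.float32),((.028-Rr*np.sin(A))*k).astype(np.float32),1).mean(0)
f=e[:120]+e[120:240]+e[240:]; f=np.convolve(np.r_[f,f,f],np.ones(11)/11,'same')[120:240]; print("fold120 peak",f.argmax(),f.max(),f.mean()); print(np.round(f[::6],2))
camera("wrist")
for r in finder.pinpoint("wrist","cap_lug")[:3]:
    o,w=ray("wrist",r["location"],c); q=o+w*((.0)-o[2])/w[2]; t=o+w*((.03)-o[2])/w[2]; print(r["conf"],q,np.degrees(np.arctan2(q[1]-cy,q[0]-cx)),np.hypot(q[1]-cy,q[0]-cx),np.degrees(np.arctan2(t[1]-cy,t[0]-cx)))
```

```text
fold120 peak 68 20.768234686418015 7.607167027393976
[ 3.93  4.06  4.18  3.64  3.33  3.62  3.85  3.85  3.84  4.28  9.46 20.1
 18.65 16.83 19.44 12.88  5.61  3.4   3.45  3.76]
0.88 [ 0.41  -0.166  0.   ] -51.755541846731084 0.017245640658585533 -82.29452382155041
```

View pics/rib.png

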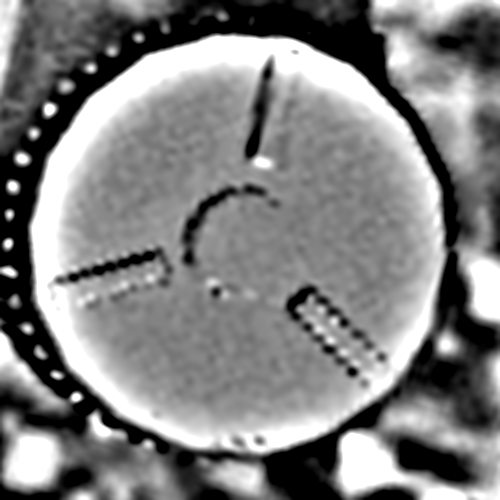

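Request:
carry_out(motion=[[[0.0085,0.0095,0.2],0],[[0.0085,0.0095,0.4],0],[[0.0085,0.0095,0.48],0],[[0.0085,0.0095,0.506],0],[[0.0085,0.0095,0.506],0]])

```text
time_s: 29.85
ee_pos: [0.3983, -0.1522, 0.0029]
eef_rot: [3.141, -0.002, 2.848]
force: [-0.2, 0.2, 0.0]
grip_width: 0.0607
grip_force: 0.0
```

Request:
carry_out(motion=[[[0,0,0],0],[[0,0,0],0],[[0,0,0],0],[[0,0,0],0]], hand=1, force=30)

```text
time_s: 30.25
ee_pos: [0.3992, -0.1527, 0.0044]
eef_rot: [-3.141, 0.002, 2.848]
force: [-0.7, 0.2, 7.2]
grip_width: 0.0496
grip_force: 30.0
```

Request:
carry_out(motion=[[[0,0,-0.25],0],[[0,0,-0.5],0],[[0,0,-0.75],0],[[0,0,-1],0],[[0,0,-1],0],[[0,0,-1],0]])

```text
time_s: 30.85
ee_pos: [0.3988, -0.1524, 0.2041]
eef_rot: [-3.141, 0.002, 2.848]
force: [-0.4, 0.3, -1.3]
grip_width: 0.0496
grip_force: 30.0
```

Run:
```python
from h import *
np.set_printoptions(precision=4,suppress=True)
o=ctrl.get_obs();print(o["time_s"],o["ee_pos"],np.degrees(o["eef_rot"]),o["grip_width"])
Rm=R.from_euler('xyz',o["eef_rot"]).as_matrix()
c=cam("wrist"); p,d=camera("wrist"); W=cloud("wrist",d,c); q=(W[d>0]-o["ee_pos"])@Rm
t=q[(np.abs(q[:,1])<.022)&(np.abs(q[:,0])<.035)&(q[:,2]<-.018)&(q[:,2]>-.045)]
print(len(t),t.min(0),t.max(0)); A=np.c_[t[:,:2],np.ones(len(t))]; m=np.abs(t[:,2]-np.median(t[:,2]))<.003; print("plane slopes",np.linalg.lstsq(A[m],t[m,2],rcond=None)[0], m.sum(), t[m].min(0),t[m].max(0))
```

```text
30.85 [ 0.3988 -0.1524  0.2041] [-179.9835    0.1172  163.1762] 0.04957650548347104
6545 [-0.024  -0.022  -0.0299] [ 0.0255  0.022  -0.018 ]
plane slopes [ 0.0072 -0.001  -0.0272] 6175 [-0.0239 -0.022  -0.0299] [ 0.0249  0.022  -0.0242]
```

Request:
carry_out(motion=[[[-0.1,0,-0.105],0.022],[[-0.3,-0.034,-0.105],0.044],[[-0.54,-0.034,-0.105],0.066],[[-0.54,-0.034,-0.105],0.0894],[[-0.54,-0.034,-0.105],0.0894]])

```text
time_s: 31.4
ee_pos: [0.4999, -0.19, 0.2215]
eef_rot: [-3.139, -0.005, 2.284]
force: [-0.7, 0.8, -0.8]
grip_width: 0.0499
grip_force: 30.0
```

Run:
```python
from h import *
np.set_printoptions(precision=4,suppress=True)
o=ctrl.get_obs();print(o["time_s"],o["ee_pos"],np.degrees(o["eef_rot"]))
def circ(P,r,c0):
    s=least_squares(lambda x:np.hypot(P[:,0]-x[0],P[:,1]-x[1])-r,c0,loss='soft_l1',f_scale=.001); return s.x,np.sqrt(np.mean(s.fun**2))
c0=np.array([.5655,-.2815])
for k in("wrist","top","side"):
    c=cam(k); p,d=camera(k); W=cloud(k,d,c); cv2.imwrite(f"pics/n_{k}.png",p)
    P=W[(d>0)&(np.hypot(W[...,0]-c0[0],W[...,1]-c0[1])<.026)]
    z=P[:,2]; rim=P[(z>.187)&(z<.195)]; print(k,len(P),"rim",len(rim), rim.mean(0) if len(rim) else 0, rim.min(0) if len(rim) else 0, rim.max(0) if len(rim) else 0)
    out=P[(z>.163)&(z<.177)]; 
    if len(out)>15: print(" neck wall fit r14.5",circ(out,.0145,c0),len(out))
    if len(rim)>15: print(" rim fit",circ(rim,.0128,c0))
    for q,zz in(("can_mouth",.19),("can_gap",.18),("can_pocket",.176)):
        for r in finder.pinpoint(k,q)[:1]:
            oo,v=ray(k,r["location"],c); x=oo+v*(zz-oo[2])/v[2]; print("  ",q,r["conf"],x,np.degrees(np.arctan2(x[1]-c0[1],x[0]-c0[0])))
    T=P[(z>.146)&(z<.156)]
```

```text
31.4 [ 0.4999 -0.19    0.2215] [-179.8771   -0.2675  130.86  ]
wrist 1414 rim 289 [ 0.5692 -0.2888  0.1904] [ 0.5522 -0.2973  0.187 ] [ 0.5787 -0.2721  0.1928]
 neck wall fit r14.5 (array([ 0.5623, -0.2804]), np.float64(0.001237546788872268)) 84
 rim fit (array([ 0.5639, -0.2824]), np.float64(0.000878116579516676))
   can_mouth 0.87 [ 0.5658 -0.2836  0.19  ] -82.82421322746637
   can_gap 0.62 [ 0.5769 -0.2723  0.18  ] 38.77793531616161
   can_pocket 0.91 [ 0.5797 -0.286   0.176 ] -17.40704309041974
top 0 rim 0 0 0 0
side 179 rim 21 [ 0.5658 -0.2806  0.1893] [ 0.5539 -0.2947  0.1871] [ 0.5785 -0.2667  0.1923]
 neck wall fit r14.5 (array([ 0.5651, -0.2827]), np.float64(0.0029287212480780525)) 38
 rim fit (array([ 0.5661, -0.2818]), np.float64(0.0011567676860513808))
   can_mouth 0.66 [ 0.5761 -0.2897  0.19  ] -37.50492437422205
   can_gap 0.7 [ 0.5787 -0.2701  0.18  ] 40.87160964069969
   can_pocket 0.9 [ 0.5747 -0.3012  0.176 ] -65.00426087602398
```

Request:
carry_out(motion=[[[-0.25,-0.025,0],0],[[-0.45,-0.045,0],0],[[-0.563,-0.055,0],0],[[-0.563,-0.055,0],0],[[-0.563,-0.055,0.08],0],[[-0.563,-0.055,0.135],0],[[-0.563,-0.055,0.135],0]])

```text
time_s: 32.7
ee_pos: [0.5649, -0.2815, 0.1959]
eef_rot: [-3.141, -0.003, 2.287]
force: [0.3, 0.0, -0.6]
grip_width: 0.0495
grip_force: 30.0
```

Request:
carry_out(motion=[[[0,0,0.03],0],[[0,0,0.055],0],[[0,0,0.08],0],[[0,0,0.08],0]])

```text
time_s: 33.1
ee_pos: [0.5657, -0.2823, 0.1815]
eef_rot: [3.141, 0.0, 2.286]
force: [-1.5, 1.3, 4.4]
grip_width: 0.0494
grip_force: 30.0
```

Request:
carry_out(motion=[[[0,0,0.01],0],[[0,0,0.02],0],[[0,0,0.02],0],[[0,0,0.02],0]])

```text
time_s: 33.5
ee_pos: [0.5658, -0.2824, 0.1784]
eef_rot: [3.141, 0.001, 2.286]
force: [-2.5, 2.8, 7.2]
grip_width: 0.0498
grip_force: 30.0
```

Request:
carry_out(motion=[[[0,0,0.012],0],[[0,0,0.024],0],[[0,0,0.026],0],[[0,0,0.026],0],[[0,0,0.026],0]])

```text
time_s: 34.0
ee_pos: [0.5659, -0.2824, 0.1741]
eef_rot: [3.141, 0.002, 2.286]
force: [-4.0, 3.3, 12.9]
grip_width: 0.0496
grip_force: 30.0
```

Request:
carry_out(motion=[[[0,0,0.007],0],[[0,0,0.007],0],[[0,0,0.007],0]])

```text
time_s: 34.3
ee_pos: [0.5659, -0.2824, 0.1729]
eef_rot: [3.141, 0.002, 2.286]
force: [-5.7, 2.9, 15.2]
grip_width: 0.0498
grip_force: 30.0
```

Request:
carry_out(motion=[[[0,0,0],0.02],[[0,0,0],0.04],[[0,0,0],0.06],[[0,0,0],0.075],[[0,0,0],0.075]])

```text
time_s: 34.8
ee_pos: [0.5667, -0.2829, 0.1733]
eef_rot: [3.138, 0.003, 1.812]
force: [0.7, 0.3, 14.3]
grip_width: 0.0496
grip_force: 30.0
```

```bash
cat > m.py <<'E'
from h import *
np.set_printoptions(precision=4,suppress=True)
o=ctrl.get_obs();print(o["time_s"],o["ee_pos"],o["force"],o["moment"],np.degrees(o["eef_rot"]))
c=cam("wrist"); p,d=camera("wrist"); W=cloud("wrist",d,c); t=W[(d>0)&(np.hypot(W[...,0]-.565,W[...,1]+.282)<.021)&(W[...,2]>.185)&(W[...,2]<.225)]
m=np.abs(t[:,2]-np.median(t[:,2]))<.003; t=t[m]; A=np.c_[t[:,:2]-[.565,-.282],np.ones(len(t))]; print("cap top plane",np.linalg.lstsq(A,t[:,2],rcond=None)[0],len(t))
E
python3 m.py
```

```text
34.8 [ 0.5667 -0.2829  0.1733] [ 0.7415  0.286  14.273 ] [ 0.0007 -0.0096 -0.0685] [179.8006   0.1883 103.7934]
cap top plane [ 0.0033 -0.0011  0.2006] 4738
```

Request:
carry_out(motion=[[[0,0,0],0.02],[[0,0,0],0.04],[[0,0,0],0.06],[[0,0,0],0.08],[[0,0,0],0.097],[[0,0,0],0.097]])

```text
time_s: 35.45
ee_pos: [0.5667, -0.283, 0.1734]
eef_rot: [3.137, 0.001, 1.202]
force: [0.6, -0.1, 14.8]
grip_width: 0.0497
grip_force: 30.0
```

```bash
python3 m.py
```

```text
35.45 [ 0.5667 -0.283   0.1734] [ 0.5753 -0.0715 14.8436] [-0.1162  0.0048 -0.0813] [179.7169   0.0484  68.848 ]
cap top plane [ 0.0042 -0.0031  0.2006] 4739
```

Request:
carry_out(motion=[[[0,0,0],0.008],[[0,0,0],0.012],[[0,0,0],0.012]])

```text
time_s: 35.8
ee_pos: [0.5669, -0.2828, 0.1734]
eef_rot: [3.136, 0.0, 1.13]
force: [2.6, 0.4, 14.3]
grip_width: 0.049
grip_force: 30.0
```

```bash
python3 m.py
```

```text
35.8 [ 0.5669 -0.2828  0.1734] [ 2.5624  0.3605 14.2709] [ 0.0429 -0.1395  0.1494] [179.7067   0.0101  64.7165]
cap top plane [ 0.004  -0.0007  0.2007] 4738
```

Request:
carry_out(motion=[[[0,0,0],0.006],[[0,0,0],0.006],[[0,0,0],0.006]])

```text
time_s: 36.15
ee_pos: [0.5666, -0.2829, 0.1727]
eef_rot: [3.137, 0.0, 1.092]
force: [2.5, -1.2, 7.8]
grip_width: 0.0493
grip_force: 30.0
```

```bash
python3 m.py
```

```text
36.15 [ 0.5666 -0.2829  0.1727] [ 2.4857 -1.2228  7.7737] [-0.2509 -0.3138 -0.0527] [179.7631   0.0102  62.5871]
cap top plane [ 0.0012 -0.0036  0.2   ] 4739
```

Request:
carry_out(motion=[[[0,0,-0.01],0],[[0,0,-0.015],0],[[0,0,-0.015],0]])

```text
time_s: 36.5
ee_pos: [0.5662, -0.2828, 0.1737]
eef_rot: [3.14, 0.0, 1.093]
force: [7.7, -4.3, -3.7]
grip_width: 0.05
grip_force: 30.0
```

Request:
carry_out(motion=[[[0,0,0],0],[[0,0,0],0],[[0,0,0],0],[[0,0,0],0]], hand=-0.3)

```text
time_s: 36.9
ee_pos: [0.5656, -0.2823, 0.174]
eef_rot: [-3.141, 0.0, 1.092]
force: [-0.2, 0.4, 0.5]
grip_width: 0.0612
grip_force: 0.0
```

```bash
python3 m.py
```

```text
36.9 [ 0.5656 -0.2823  0.174 ] [-0.1547  0.3698  0.5412] [-0.0426  0.1602 -0.0282] [-179.9926    0.0023   62.5922]
cap top plane [-0.0462  0.0195  0.2016] 4791
```

```bash
cat > rib.py <<'E'
from h import *
import sys
np.set_printoptions(precision=3,suppress=True)
c=cam("wrist"); p,d=camera("wrist"); g=cv2.cvtColor(p,6).astype(np.float32); W=cloud("wrist",d,c)
C=np.array([.565,-.282]); t=W[(d>0)&(np.hypot(W[...,0]-C[0],W[...,1]-C[1])<.035)&(W[...,2]>.19)&(W[...,2]<.215)]
r=W[...,2]; m=((d>0)&(np.hypot(W[...,0]-C[0],W[...,1]-C[1])<.03)&(abs(r-np.median(t[:,2]))<.0035))
e=cv2.minEnclosingCircle(W[m][:,:2].astype(np.float32)*1e3); print("circle",e); cx,cy=np.array(e[0])/1e3
z=W[m]; pl=np.linalg.lstsq(np.c_[z[:,:2],np.ones(len(z))],z[:,2],rcond=None)[0]; print("slope",pl[:2],"z centre",pl@[cx,cy,1])
N=500; s=np.linspace(-.028,.028,N); X,Y=np.meshgrid(cx+s,cy-s); Z=pl[0]*X+pl[1]*Y+pl[2]
uv=px("wrist",np.stack([X,Y,Z],-1),c).astype(np.float32); im=cv2.GaussianBlur(cv2.remap(g,uv[...,0],uv[...,1],cv2.INTER_CUBIC),(5,5),0)
cv2.imwrite("pics/"+sys.argv[1],np.clip(128+12*(im-cv2.GaussianBlur(im,(0,0),25)),0,255).astype(np.uint8))
ed=np.hypot(cv2.Sobel(im,5,1,0),cv2.Sobel(im,5,0,1)); k=(N-1)/.056; a=np.radians(np.arange(360)); A,Rr=np.meshgrid(a,np.linspace(.010,.0195,20))
E=np.median(cv2.remap(ed.astype(np.float32),((Rr*np.cos(A)+.028)*k).astype(np.float32),((.028-Rr*np.sin(A))*k).astype(np.float32),1),0)
f=np.minimum(E,4*np.median(E)); f=f[:120]+f[120:240]+f[240:]; f=f-np.median(f); f[f<0]=0
ph=np.angle((f*np.exp(1j*2*np.pi*np.arange(120)/120)).sum())/2/np.pi*120
print("rib angle mod 120:",ph%120); print(np.round(f[::4],1))
E
python3 rib.py rib2.png
```

```text
circle ((566.5762939453125, -285.48529052734375), 27.288034439086914)
slope [-0.047  0.012] z centre 0.20127388402481952
rib angle mod 120: 96.72788664298417
[ 0.   0.   0.   0.2  0.   0.   0.   0.   0.   0.2  0.   0.   0.   0.
  0.   0.   0.   0.   0.   0.   0.3  4.7  8.9  8.9 13.3 13.3  5.6  4.4
  4.3  0.6]
```

Request:
carry_out(motion=[[[0,0,0],0],[[0,0,0],0],[[0,0,0],0],[[0,0,0],0]], hand=1, force=35)

```text
time_s: 37.4
ee_pos: [0.5662, -0.2827, 0.1742]
eef_rot: [3.14, 0.0, 1.092]
force: [5.3, -2.3, -1.7]
grip_width: 0.0496
grip_force: 35.0
```

Request:
carry_out(motion=[[[0,0,0.006],0],[[0,0,0.01],0],[[0,0,0.01],0]])

```text
time_s: 37.7
ee_pos: [0.5663, -0.2827, 0.1734]
eef_rot: [3.139, 0.0, 1.093]
force: [0.9, 0.3, 8.0]
grip_width: 0.0493
grip_force: 35.0
```

```bash
python3 m.py
```

```text
37.7 [ 0.5663 -0.2827  0.1734] [0.945  0.3257 8.022 ] [-0.1686 -0.1305 -0.0108] [179.8266   0.0086  62.5964]
cap top plane [-0.0109  0.0028  0.2   ] 4726
```

Request:
carry_out(motion=[[[0,0,0.004],0],[[0,0,0.004],-0.008],[[0,0,0.004],-0.017],[[0,0,0.004],-0.017]])

```text
time_s: 38.15
ee_pos: [0.5663, -0.2828, 0.1734]
eef_rot: [3.138, 0.001, 1.201]
force: [-1.9, 0.5, 14.0]
grip_width: 0.0498
grip_force: 35.0
```

```bash
python3 m.py; python3 rib.py rib3.png
```

```text
38.15 [ 0.5663 -0.2828  0.1734] [-1.8544  0.5272 13.9944] [-0.0737  0.3673  0.0147] [179.7972   0.0419  68.8244]
cap top plane [-0.0111  0.0008  0.2001] 4730
circle ((565.648681640625, -280.4112548828125), 29.468881607055664)
slope [-0.011 -0.006] z centre 0.19995125392631038
rib angle mod 120: 102.45331797719868
[3.1 1.7 0.  0.  0.  0.  0.  0.  0.  0.  0.  0.1 0.  0.  0.  0.  0.  0.
 1.3 1.  4.3 4.2 4.4 4.4 0.  0.2 5.2 8.8 9.2 6.4]
```

Request:
carry_out(motion=[[[0,0,-0.012],0],[[0,0,-0.022],0],[[0,0,-0.022],0]])

```text
time_s: 38.55
ee_pos: [0.5664, -0.2826, 0.1775]
eef_rot: [3.138, 0.0, 1.199]
force: [1.1, 0.6, 11.3]
grip_width: 0.0496
grip_force: 35.0
```

Request:
carry_out(motion=[[[0,0,0],0],[[0,0,0],0],[[0,0,0],0],[[0,0,0],0]], hand=-0.3)

```text
time_s: 38.95
ee_pos: [0.5655, -0.2823, 0.1752]
eef_rot: [-3.141, -0.0, 1.199]
force: [0.2, 0.4, -0.7]
grip_width: 0.0611
grip_force: 0.0
```

```bash
python3 m.py; python3 rib.py rib4.png
```

```text
38.95 [ 0.5655 -0.2823  0.1752] [ 0.2229  0.4038 -0.6753] [-0.0431  0.0711  0.0274] [-179.9596   -0.0038   68.715 ]
cap top plane [-0.0016 -0.0024  0.2058] 4911
circle ((566.6480712890625, -285.3605041503906), 27.655324935913086)
slope [-0.003 -0.009] z centre 0.20564501917813818
rib angle mod 120: 102.50647481655984
[3.3 0.7 0.3 0.  0.  0.1 0.  0.  0.  0.  0.  0.  0.  0.  0.2 0.  0.  0.
 0.  0.  0.1 0.5 4.1 5.4 8.8 8.5 9.8 8.7 6.2 4.4]
```

Request:
carry_out(motion=[[[0,0,-0.15],0],[[0,0,-0.35],0],[[0,0,-0.55],0],[[0,0,-0.55],0],[[0,0,-0.55],0]])

```text
time_s: 39.55
ee_pos: [0.5657, -0.2824, 0.2858]
eef_rot: [3.141, 0.0, 1.199]
force: [-0.4, -0.2, -0.7]
grip_width: 0.0613
grip_force: 0.0
```

```bash
python3 m.py; python3 -c "
from station import ctrl
print(ctrl.hand_in())"
```

```text
39.55 [ 0.5657 -0.2824  0.2858] [-0.4022 -0.1796 -0.6636] [-0.0992  0.0919  0.0022] [179.9435   0.0096  68.7153]
cap top plane [ 0.0025 -0.0022  0.2058] 1943
the job is handed in; nothing more can be done
None
```

The cap is off the bottle and, by my measurements, locked and square on the can; the job was handed in at about 39.6 s with the gripper clear, though the judge returned no verdict.

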